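# Find and press the hidden service latch of a receiver

## Task

Take the red test probe out of its blue stand, feel with its pin along the black groove in the sloping face of the receiver for the hidden hole, and use the probe to push the latch at the bottom of that hole fully home. Then put the probe back in its stand, upright and with its yellow collar down on the stand, and leave the other things on the bench where they are.

Things in the scene. Friction and masses are not known exactly. Their poses are not given: they have to be found in the camera images.
- receiver: Grey receiver fixed on a cradle: 240 mm wide (along y), 160 mm up the slope, 45 mm thick, top 0.15 m high. Its flat aluminium face slopes 38 degrees from level, facing up and to the body's -x, towards the robot. Origin on the table below the middle of the face, z up. In this frame the face's outward normal is (-0.616, 0, 0.788).
- groove_mid (a point): Middle of the groove's floor; axes as receiver. The straight black groove runs level along the receiver's y across the middle of the face, between two yellow stripes: 72 mm long, 5 mm deep, 9 mm wide at the floor, lips flared to 15 mm. The hidden hole is somewhere in its floor, centred up to 22 mm either side of this point (along y).
- latch (a joint): Latch in the hidden hole: 0 = out, 0.006 (m) = fully home. The hole, black on black, is 10 mm along the groove by 9 mm across, square to the face; the latch's top lies 5 mm below the groove's floor, so a pin over it drops 5 mm. Pushed along the hole it resists with 5 N, stays where left, ends at a hard stop. Hold the probe within about 10 degrees of the face's normal.
- probe: Red test probe, about 70 g, upright in the stand at the start. Origin at the pin's tip, z along the probe to the handle; 152 mm long. Steel pin 5 mm in diameter, round end, z = 0 to 70 mm; yellow collar 32 mm in diameter, z = 70 to 74 mm; red square handle 18 x 18 mm, sides along x and y, z = 74 to 146 mm (grip here, fingers along the probe); yellow cap on top.
- probe_tip (a point): The round tip of the probe's pin (same place and axes as probe).
- stand: Blue square column 44 x 44 mm on a dark 80 x 80 mm foot, 85 mm high, fixed. Origin on the table under its middle, z up. A square hole 15 x 15 mm goes down its middle; the probe's pin hangs in it and its collar rests on the top, the pin's tip then 15 mm above the table.
- tray: White tray 90 x 110 x 30 mm with brass adapters, not to be disturbed. Origin under its middle.
- scanner: Black bar code scanner lying on the mat, 175 x 60 x 45 mm, not to be disturbed. Origin under its middle.
- remote: Grey remote control 170 x 45 x 18 mm, not to be disturbed. Origin under its middle.
- label_roll: Roll of white labels 90 mm in diameter, 55 mm high, not to be disturbed. Origin under its middle.
- driver: Orange screwdriver 200 mm long, lying, not to be disturbed. Origin under its middle.
Not all that is in view belongs to the job. Leave any green or white look-alike of the probe alone.

How it is judged (in metres and radians):
On the way, in this order (a step that is already met when the one before it is completed fails the run):
1. the probe is drawn out of the stand by the gripper (height (world z) of probe_tip above 0.088 m and contact force between the fingers and probe above 1 N), for 0.1 s.
2. the latch is pushed home with the probe, held in the gripper (value of joint latch above 0.005 m and distance between probe_tip and groove_mid below 0.045 m and contact force between the fingers and probe above 1 N), for 0.1 s.
At the end, for the whole second after the job is handed in: The latch is in by more than 5 of its 6 mm, and the probe stands in its stand: tip within 10 mm of the stand's axis, collar down on the column within 3 mm, upright within 0.1 rad, at rest and released (value of joint latch above 0.005 m and horizontal distance between probe and stand below 0.01 m and height (world z) of probe between 0.012 and 0.018 m and angle between probe's own z axis and vertical below 0.1 rad and linear speed of probe below 0.02 m/s); the robot touches nothing.
It fails at once if another thing on the bench (tray, scanner, remote, label roll, screwdriver) is moved more than 30 mm (distance of any of tray, scanner, remote, label_roll, driver from where it was at the start of the episode above 0.03 m).
It also fails if it takes over 51 s, if anything falls off the work surface, if the arm or the gripper's body presses on something with over 40 N, if the wrist force passes 120 N, or if a joint passes its speed limit or range.

## Robot

A 6-joint arm with a two-finger parallel gripper is mounted at the origin on the work surface. World frame = base frame: x ahead of the robot, y to its left, z up, the work surface at z = 0. Lengths are in m, angles in degrees, forces in N, time in s.
With the tool pointing down it reaches from about 0.35 to 0.875 m from the base axis. Payload 4.2 kg.
Tool frame: the origin (TCP) lies on the centre line of the jaws, within the pads' length; the fingertips stand 25 mm ahead of it and the grasp point (between the pads) lies 6 mm ahead of it; z points along the fingers, y is the line along which they close (so a half turn about z gives the same grasp; the last joint's range is limited). The gripper opens to 87 mm and grips with 3 to 60 N. Pads are 19 mm wide; open, the fingers measure 117 mm over their backs; the gripper's body (75 mm by 190 mm) begins 51 mm behind the grasp point.
Start: joints at [-56.402, 22.042, 0.453, 0, -68.411, -14.817], TCP at [0.201, -0.592, 0.218] pointing down, gripper open.
Joint ranges: [-179.83, 179.83], [-69.29, 118.12], [-61.27, 80.66], [-181.25, 117.63], [-171.15, -9.14], [-177.46, 177.46]. Speed limits (degrees/s): [159.86, 159.86, 180, 180, 180, 180].

## Interface

Orientations are given as a 3x3 rotation matrix whose columns are the frame's x, y, z axes.
In Python, from station import r gives the robot as it stands.
- The arm moves only by the tool move_arm, never from a script. Its argument "series" is a list of rows, each an object with "grip": the opening, from 0 (shut) to 1 (fully open); "xyz": the shift along the tool's x, y, z in mm, a list of three; "angular": the turn, a rotation vector about the tool's x, y, z in rad, a list of three. A call has 1 to 10 rows; each row is the pose to reach, as a shift and turn from the pose commanded when the call began, along the tool's axes at that moment; what a row does not reach only later rows make up. A row lasts 1/10 s, in which the tool goes at most 50 mm and 8.59 degrees, less where a joint would pass 70% of its speed; a pose out of reach is approached as far as the arm can. A call with a gripper value outside its range is refused whole. The fingers move at their own pace and stop on an object; the grip force is fixed at half the most. Time passes only in rows, so rows that repeat a pose let the fingers close. It gives the time, the measured TCP pose, the force, the opening and the grip force at its end, in the units of the state.
- r.sense(): the state, without advancing time (a new reading comes with each control period).
- r.capture(name): name is "scene" or "top" or "wrist"; returns a dict with "img" (384x512x3 uint8, red, green, blue), "camera_matrix" (3x3 intrinsics, pixels), "rvec" (rotation vector, rad) and "tvec" (3), from world to camera coordinates, as OpenCV has them; the wrist camera has in their place "hand_eye" (4x4, takes a point from camera to tool coordinates, whose origin is the TCP and whose axes are the flange's). Camera axes: x right, y down, z forward; pixel columns grow to the right and rows downward; lengths in m; the calibration is good to about 2 mm. A picture is of the moment at which its call begins: read the wrist's pose just before it. There is no depth.
- r.finish_job(): hands the job in; it is judged then, once.
The state is a dict: "time_s": time; "joints": joint angles; "joint_velocities": joint speeds; "effort": joint torques, N m; "tcp_pos": TCP position; "ee_rot": TCP orientation; "wrist_force": force on the tool from outside, world axes, zero at the start; "moment": the same for the moment, N m; "gripper_width": opening from 0.0 (shut) to 1.0 (fully open); "gripper_force": force on a finger pad.
Only numpy, scipy, OpenCV 4.12 (cv2) and the standard library are available. Lean on these libraries where they do the work, as an engineer would, in place of code of your own. Each camera call takes 0.05 s, during which the arm holds its last target. There are 200 camera calls.

## Working session

There is one attempt and no reset: what is moved stays moved. The work goes in short steps, Python scripts to look and compute and a tool call to move; the robot and the scene stay as the last step left them, time stands still between calls to the robot, and variables do not carry over. Pictures are saved under pics/ and viewed, at most 10 in all, crops included, and the job is handed in when it is done.

Besides the shell and the picture viewer there is one more tool, called after ">>>" by a JSON object that holds its "method" and its "body". move_arm: Moves the arm, as the interface text tells. Its arguments: {"type":"object","properties":{"series":{"type":"array"}},"required":["series"]}

```bash
mkdir -p pics; ls
python3 - <<'E'
from station import r
import cv2, numpy as np, pickle
s=r.sense(); print(s)
d={n:r.capture(n) for n in("scene","top")}
pickle.dump(d,open('d.pkl','wb'))
for n in d:
    cv2.imwrite(f'pics/{n}1.png',cv2.resize(d[n]['img'][:,:,::-1],(800,600),interpolation=cv2.INTER_CUBIC))
    R=cv2.Rodrigues(np.array(d[n]['rvec'],float))[0]; print(n,d[n]['camera_matrix'],-R.T@np.array(d[n]['tvec']).ravel(),R)
E
```

```text
pics
{'time_s': 0.0, 'joints': array([-5.64013873e+01,  2.20902361e+01,  3.79126468e-01, -2.79051831e-02,
       -6.84122045e+01, -1.48166569e+01]), 'joint_velocities': array([ 0.04293612, -0.00848685, -0.00860797, -0.12985575,  0.0242619 ,
        0.01512906]), 'effort': array([-1.95247136e-03, -3.90667927e+01,  1.87402457e+01,  4.21990201e+00,
        1.09001168e-02, -1.91237582e-04]), 'tcp_pos': array([ 0.20104056, -0.5911274 ,  0.21736351]), 'ee_rot': array([[-9.46808494e-01, -3.21796540e-01, -8.13748500e-04],
       [-3.21797549e-01,  9.46806296e-01,  2.04324503e-03],
       [ 1.12953024e-04,  2.19642402e-03, -9.99997581e-01]]), 'wrist_force': array([-0.58256426,  0.86261383, -0.46220988]), 'moment': array([-0.00270882, -0.05543974,  0.0067874 ]), 'gripper_force': 0.0, 'gripper_width': 0.9973856599306246}
scene [[353.24907312   0.         256.6408803 ]
 [  0.         353.24907312 185.57913723]
 [  0.           0.           1.        ]] [0.96147273 0.51705184 0.66973934] [[-0.71815585  0.69584512  0.00719329]
 [ 0.46860319  0.49121816 -0.73424503]
 [-0.5144543  -0.52393157 -0.67884644]]
top [[448.78001664   0.         254.73285056]
 [  0.         448.78001664 189.60385503]
 [  0.           0.           1.        ]] [0.3453523  0.04261658 1.35223334] [[ 0.01874847 -0.99975038  0.0121524 ]
 [-0.99192218 -0.02012403 -0.12524145]
 [ 0.12545474 -0.00970615 -0.99205186]]
```

View pics/scene1.png

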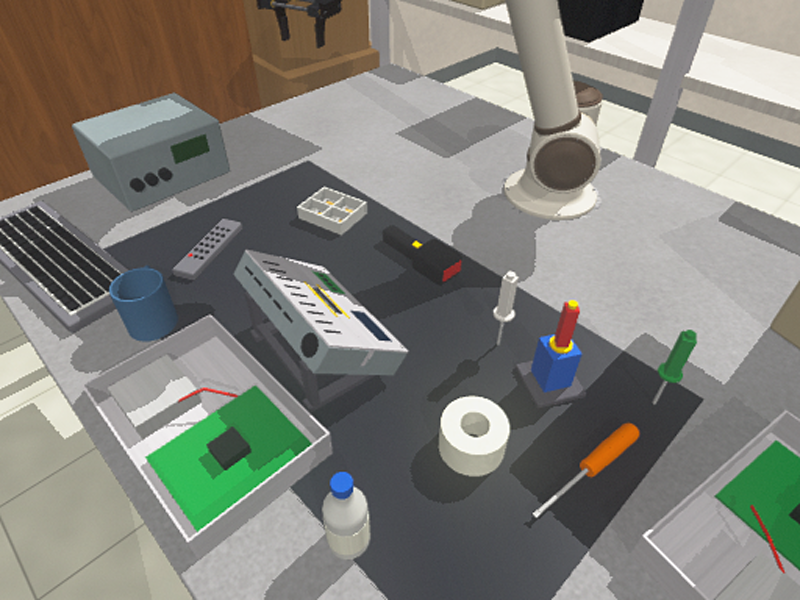

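View pics/top1.png

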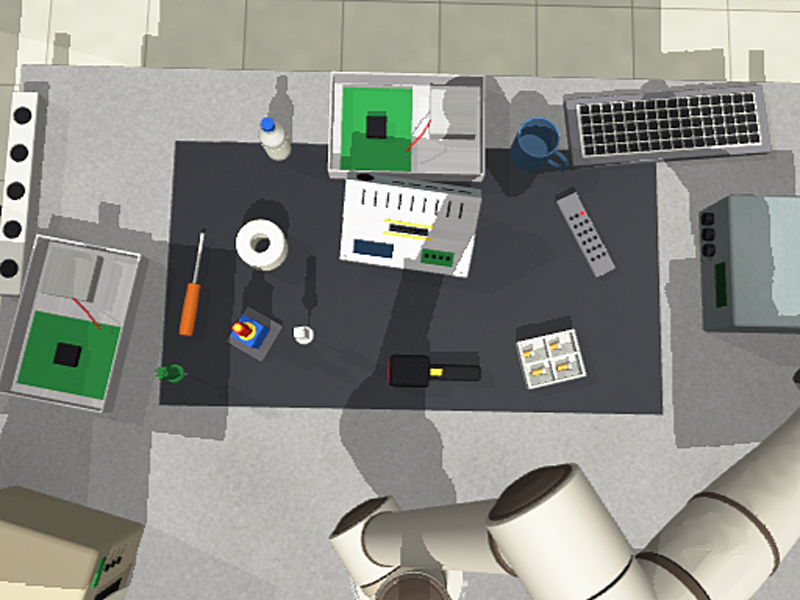

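Probe candidates (scene view): the red one in the blue stand at (567,325), a white look-alike at (507,295) and a green one at (682,355). The red one fits because it is the only one in a blue stand. In the top view, the stand is at (250,332) and the groove is at (409,230). I'll confirm with a crop and measure.

```bash
cat > h.py <<'E'
import numpy as np, cv2
def ray(d,uv):
    R=cv2.Rodrigues(np.array(d['rvec'],float))[0]; t=np.array(d['tvec'],float).ravel()
    K=np.array(d['camera_matrix']); v=R.T@np.linalg.inv(K)@np.array([uv[0],uv[1],1.]); return -R.T@t, v/np.linalg.norm(v)
def atz(d,uv,z):
    c,v=ray(d,uv); return c+v*(z-c[2])/v[2]
def tri(rs):
    A=sum(np.eye(3)-np.outer(v,v) for c,v in rs); b=sum((np.eye(3)-np.outer(v,v))@c for c,v in rs); return np.linalg.solve(A,b)
def mask(img,lo,hi):
    return cv2.inRange(cv2.cvtColor(img,cv2.COLOR_RGB2HSV),np.array(lo),np.array(hi))
def proj(d,p):
    return cv2.projectPoints(np.array(p,float).reshape(-1,3),np.array(d['rvec'],float),np.array(d['tvec'],float),np.array(d['camera_matrix']),None)[0].reshape(-1,2)
E
python3 - <<'E'
import pickle; from h import *
d=pickle.load(open('d.pkl','rb'))
# boxes in native pixels x0,y0,w,h
B={'top':[(135,185,64,48),(210,110,106,80)],'scene':[(325,185,64,80),(150,155,116,87)]}
tiles=[]
for n in B:
    for x,y,w,h in B[n]:
        im=d[n]['img'][y:y+h,x:x+w]; s=min(400/w,300/h)
        t=np.zeros((300,400,3),np.uint8); q=cv2.resize(im,None,fx=s,fy=s,interpolation=cv2.INTER_NEAREST)[:300,:400]; t[:q.shape[0],:q.shape[1]]=q; tiles.append(t)
        print(n,x,y,s)
    im=d[n]['img']
    (x,y,w,h)=B[n][1]; m=np.zeros(im.shape[:2],np.uint8); m[y:y+h,x:x+w]=mask(im,(22,120,120),(35,255,255))[y:y+h,x:x+w]
    k,l,st,c=cv2.connectedComponentsWithStats(m); print('yellow',[(st[i].tolist(),c[i].round(2).tolist()) for i in range(1,k) if st[i][4]>3]); 
    p=np.argwhere(m)[:,::-1].astype(np.float32); print(cv2.minAreaRect(p))
    (x,y,w,h)=B[n][0]
    for nm,lo,hi in(('blue',(108,150,60),(125,255,255)),('yel',(22,120,120),(35,255,255)),('red',(0,150,80),(8,255,255))):
        m=np.zeros(im.shape[:2],np.uint8); m[y:y+h,x:x+w]=mask(im,lo,hi)[y:y+h,x:x+w]
        k,l,st,c=cv2.connectedComponentsWithStats(m); print(nm,[(st[i].tolist(),c[i].round(2).tolist()) for i in range(1,k) if st[i][4]>3])
cv2.imwrite('pics/crop.png',np.vstack([np.hstack(tiles[:2]),np.hstack(tiles[2:])])[:,:,::-1])
E
```

```text
top 135 185 6.25
top 210 110 3.75
yellow [([246, 140, 32, 6, 43], [261.3, 142.72]), ([246, 148, 31, 6, 48], [261.35, 150.77])]
((261.0396423339844, 146.71237182617188), (31.358285903930664, 9.462141990661621), 7.85331392288208)
blue [([147, 201, 25, 22, 178], [161.68, 212.72])]
yel [([154, 206, 10, 11, 36], [159.72, 211.81]), ([149, 208, 5, 4, 15], [151.33, 209.27])]
red [([151, 208, 9, 7, 28], [155.21, 211.25])]
scene 325 185 3.75
scene 150 155 3.4482758620689653
yellow [([264, 155, 2, 3, 5], [264.6, 155.8]), ([195, 180, 21, 23, 41], [204.95, 190.85]), ([203, 182, 21, 22, 25], [212.56, 192.28])]
((235.08956909179688, 182.04725646972656), (31.162551879882812, 74.67021942138672), 70.0835952758789)
blue [([345, 214, 27, 37, 466], [358.61, 234.38])]
yel [([364, 192, 6, 6, 29], [366.31, 194.45]), ([352, 215, 14, 11, 65], [358.0, 221.57])]
red [([356, 194, 15, 28, 199], [363.03, 207.96])]
```

View pics/crop.png

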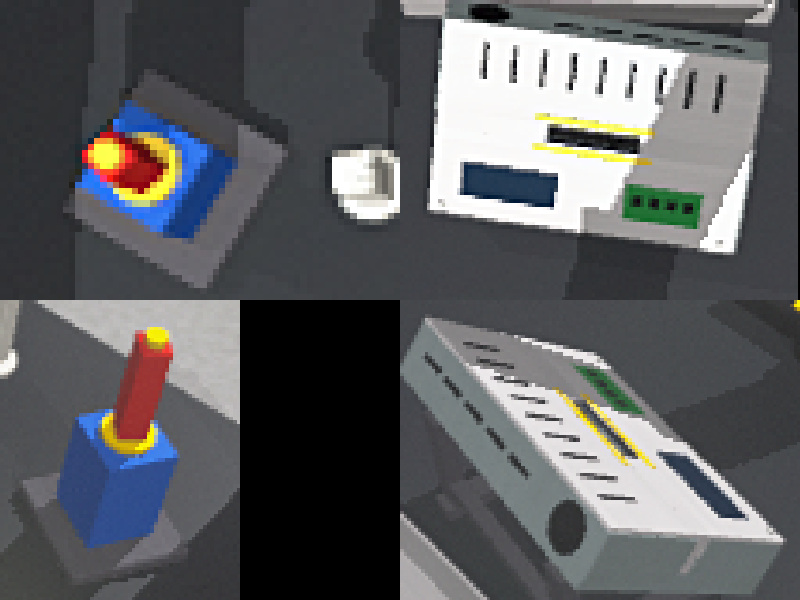

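The crop confirms the red probe in the blue stand, with the collar at about (158.7,212.5) native in the top view. The receiver groove lies between the yellow stripes at about (261.3,146.7) native.

Run:
```python
import pickle; from h import *
d=pickle.load(open('d.pkl','rb')); T,S=d['top'],d['scene']
cap=tri([ray(T,(151.33,209.27)),ray(S,(366.31,194.45))]); print('cap',cap, atz(T,(151.33,209.27),.166),atz(S,(366.31,194.45),.166))
f=np.array([atz(T,p,.01) for p in[(159,196.2),(180.9,209.5),(167.8,230.9),(145.9,218.3)]]); print('foot',f.round(4),f.mean(0),[np.degrees(np.arctan2(*(f[(i+1)%4]-f[i])[1::-1])) for i in range(4)], np.linalg.norm(f-np.roll(f,1,0),axis=1))
print('collar z.089',atz(T,(158.7,212.5),.089))
g=tri([ray(T,(261.3,146.75)),ray(S,(208.75,191.6))]);print('groove',g,atz(T,(261.3,146.75),.1008),atz(S,(208.75,191.6),.1008))
c=np.array([atz(T,p,z) for p,z in[((221.5,114.8),.15),((308.1,126.5),.15),((299.9,177.5),.0515),((217.5,165.5),.0515)]]);print(c.round(4),c.mean(0),np.linalg.norm(c-np.roll(c,1,0),axis=1))
# tool z-look poses
for a,b in((0,1),(3,2)): print(np.degrees(np.arctan2(*(c[a]-c[b])[1::-1])))
```

```text
cap [0.43719935 0.30318611 0.16737952] [0.43745283 0.30321842 0.166     ] [0.43556154 0.3028408  0.166     ]
foot [[0.4893 0.3164 0.01  ]
 [0.4506 0.2492 0.01  ]
 [0.3861 0.2856 0.01  ]
 [0.4223 0.3524 0.01  ]] [0.43707917 0.30089941 0.01      ] [np.float64(-119.94620786920464), np.float64(150.59149709780317), np.float64(61.553233022091675), np.float64(-28.201419463041884)] [0.07606533 0.07751257 0.07404678 0.07591746]
collar z.089 [0.43474194 0.29903867 0.089     ]
groove [0.62598727 0.01481175 0.10074991] [0.62688213 0.01399177 0.1008    ] [0.62528355 0.01585873 0.1008    ]
[[ 0.7033  0.1263  0.15  ]
 [ 0.6755 -0.1128  0.15  ]
 [ 0.5483 -0.102   0.0515]
 [ 0.579   0.1406  0.0515]] [0.62651755 0.01304385 0.10075   ] [0.15921884 0.24071162 0.16117693 0.24455127]
83.36303791196652
82.79586511390497
```

```bash
cat >> h.py <<'E'
from scipy.spatial.transform import Rotation as Ro
def down(yd):  # tool pointing down, y axis at heading yd (deg)
    a=np.radians(yd); y=np.array([np.cos(a),np.sin(a),0]); z=np.array([0,0,-1.]); return np.column_stack([np.cross(y,z),y,z])
def delta(p,R,s):
    A=s['ee_rot']; return (A.T@(np.array(p)-s['tcp_pos'])*1000).round(1).tolist(), Ro.from_matrix(A.T@R).as_rotvec().round(4).tolist()
E
python3 - <<'E'
from station import r; from h import *
s=r.sense(); print(delta((.42,-.05,.32),down(130),s)); print(delta((.436,.3015,.32),down(151),s))
E
```

```text
([-381.4, 442.1, -101.7], [0.002, 0.0003, -0.3704])
([-509.7, 769.8, -101.1], [0.0019, 0.0006, -0.7369])
```

>>> {"method": "move_arm", "body": {"series": [{"grip": 1, "xyz": [-38, 44, -20], "angular": [0, 0, -0.04]}, {"grip": 1, "xyz": [-381, 442, -102], "angular": [0, 0, -0.37]}, {"grip": 1, "xyz": [-381, 442, -102], "angular": [0, 0, -0.37]}, {"grip": 1, "xyz": [-381, 442, -102], "angular": [0, 0, -0.37]}, {"grip": 1, "xyz": [-381, 442, -102], "angular": [0, 0, -0.37]}, {"grip": 1, "xyz": [-381, 442, -102], "angular": [0, 0, -0.37]}, {"grip": 1, "xyz": [-381, 442, -102], "angular": [0, 0, -0.37]}, {"grip": 1, "xyz": [-381, 442, -102], "angular": [0, 0, -0.37]}, {"grip": 1, "xyz": [-381, 442, -102], "angular": [0, 0, -0.37]}, {"grip": 1, "xyz": [-381, 442, -102], "angular": [0, 0, -0.37]}]}}

```text
time_s: 1.1
tcp_pos: [0.3852, -0.1338, 0.3061]
ee_rot: [[-0.766, -0.643, 0.0], [-0.643, 0.766, 0.0], [-0.0, -0.0, -1.0]]
wrist_force: [0.8, 0.2, -0.5]
gripper_width: 1.001
gripper_force: 0.0
```

Run:
```python
from station import r; from h import *
s=r.sense(); print(s['tcp_pos'],np.abs(s['joint_velocities']).max(),delta((.436,.3015,.30),down(151),s))
```

```text
[ 0.38516584 -0.13378857  0.30606257] 69.53903236382338 ([-318.7, 300.9, 6.2], [-0.0001, 0.0004, -0.3668])
```

>>> {"method": "move_arm", "body": {"series": [{"grip": 1, "xyz": [-319, 301, 6], "angular": [0, 0, -0.366]}, {"grip": 1, "xyz": [-319, 301, 6], "angular": [0, 0, -0.366]}, {"grip": 1, "xyz": [-319, 301, 6], "angular": [0, 0, -0.366]}, {"grip": 1, "xyz": [-319, 301, 6], "angular": [0, 0, -0.366]}, {"grip": 1, "xyz": [-319, 301, 6], "angular": [0, 0, -0.366]}, {"grip": 1, "xyz": [-319, 301, 6], "angular": [0, 0, -0.366]}, {"grip": 1, "xyz": [-319, 301, 6], "angular": [0, 0, -0.366]}, {"grip": 1, "xyz": [-319, 301, 6], "angular": [0, 0, -0.366]}, {"grip": 1, "xyz": [-319, 301, 6], "angular": [0, 0, -0.366]}, {"grip": 1, "xyz": [-319, 301, 6], "angular": [0, 0, -0.366]}]}}

```text
time_s: 2.1
tcp_pos: [0.4362, 0.3038, 0.2978]
ee_rot: [[-0.482, -0.876, -0.002], [-0.876, 0.482, -0.001], [0.002, 0.001, -1.0]]
wrist_force: [-0.6, -0.4, -1.3]
gripper_width: 1.001
gripper_force: 0.0
```

```bash
cat >> h.py <<'E'
def wcam(w,s):  # wrist capture -> same form as fixed camera
    X=np.eye(4); X[:3,:3]=s['ee_rot']; X[:3,3]=s['tcp_pos']; C=X@np.array(w['hand_eye']); Ci=np.linalg.inv(C)
    return dict(w,rvec=cv2.Rodrigues(Ci[:3,:3])[0],tvec=Ci[:3,3])
E
python3 - <<'E'
from station import r; from h import *; import pickle
s=r.sense(); w=r.capture('wrist'); pickle.dump((s,w),open('w1.pkl','wb'))
print(s['tcp_pos'],s['ee_rot'].round(3),np.abs(s['joint_velocities']).max(),np.array(w['hand_eye']).round(3),delta((.436,.3015,.30),down(151),s))
cv2.imwrite('pics/w1.png',cv2.resize(w['img'][:,:,::-1],(800,600),interpolation=cv2.INTER_CUBIC))
E
```

```text
[0.43621549 0.30375717 0.29778199] [[-0.482 -0.876 -0.002]
 [-0.876  0.482 -0.001]
 [ 0.002  0.001 -1.   ]] 3.1276196634988565 [[ 0.    -0.97  -0.242  0.066]
 [ 1.     0.    -0.    -0.   ]
 [ 0.    -0.242  0.97  -0.165]
 [ 0.     0.     0.     1.   ]] ([2.1, -0.9, -2.2], [0.0008, -0.0021, 0.003])
```

View pics/w1.png

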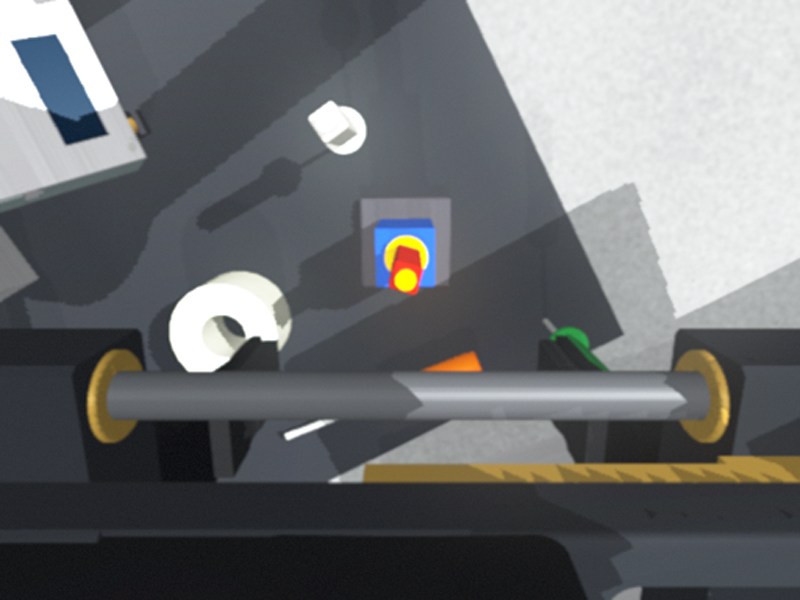

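Wrist view: the stand sits square to the jaws, with foot edges at x 361–450 and y 199. The red cap is at (405,280). The white look-alike at (340,130) and the roll at (230,320) are both clear of the jaws.

Run:
```python
from h import *; from station import r; import pickle
s,w=pickle.load(open('w1.pkl','rb')); W=wcam(w,s); im=w['img']
m=mask(im,(22,120,120),(35,255,255)); m[:100]=0;m[210:]=0;m[:,:220]=0;m[:,300:]=0
k,l,st,c=cv2.connectedComponentsWithStats(m); print([(st[i].tolist(),c[i].tolist()) for i in range(1,k) if st[i][4]>3])
b=mask(im,(105,120,50),(128,255,255)); b[:130]=0;b[200:]=0;b[:,:220]=0;b[:,300:]=0; p=np.argwhere(b); print(p.min(0),p.max(0))
print('cap',atz(W,(405/1.5625,280/1.5625),.167)); 
f=[atz(W,np.array(q)/1.5625,.01) for q in((361,199),(450,199),(450,286),(361,286))]; print(np.round(f,4),np.mean(f,0))
d=pickle.load(open('d.pkl','rb')); print(tri([ray(W,(405/1.5625,280/1.5625)),ray(d['top'],(151.33,209.27)),ray(d['scene'],(366.31,194.45))]))
s=r.sense(); print(s['tcp_pos'],delta((.436,.302,.133),down(151),s))
```

```text
[([247, 152, 26, 20, 214], [258.7803738317757, 159.37383177570092]), ([253, 172, 14, 14, 154], [259.26623376623377, 178.6818181818182])]
[140 240] [183 278]
cap [0.43792609 0.30266937 0.167     ]
[[0.454  0.2511 0.01  ]
 [0.3862 0.2884 0.01  ]
 [0.4223 0.3571 0.01  ]
 [0.4929 0.3183 0.01  ]] [0.43880871 0.30371073 0.01      ]
[0.43747043 0.30299444 0.16750121]
[0.43588201 0.30165739 0.29812902] ([-0.8, -0.1, 165.1], [0.0009, -0.0029, 0.0017])
```

>>> {"method": "move_arm", "body": {"series": [{"grip": 1, "xyz": [-2, -1, 40], "angular": [0, -0.002, 0.001]}, {"grip": 1, "xyz": [-2, -1, 80], "angular": [0, -0.002, 0.001]}, {"grip": 1, "xyz": [-2, -1, 115], "angular": [0, -0.002, 0.001]}, {"grip": 1, "xyz": [-2, -1, 140], "angular": [0, -0.002, 0.001]}, {"grip": 1, "xyz": [-2, -1, 155], "angular": [0, -0.002, 0.001]}, {"grip": 1, "xyz": [-2, -1, 165], "angular": [0, -0.002, 0.001]}, {"grip": 1, "xyz": [-2, -1, 165], "angular": [0, -0.002, 0.001]}, {"grip": 0.4, "xyz": [-2, -1, 165], "angular": [0, -0.002, 0.001]}, {"grip": 0, "xyz": [-2, -1, 165], "angular": [0, -0.002, 0.001]}, {"grip": 0, "xyz": [-2, -1, 165], "angular": [0, -0.002, 0.001]}]}}

```text
time_s: 3.15
tcp_pos: [0.4385, 0.3015, 0.1358]
ee_rot: [[-0.486, -0.874, 0.002], [-0.874, 0.486, 0.003], [-0.004, -0.0, -1.0]]
wrist_force: [-0.5, -0.5, 0.7]
gripper_width: 0.808
gripper_force: 0.0
```

>>> {"method": "move_arm", "body": {"series": [{"grip": 0, "xyz": [0, 0, 0], "angular": [0, 0, 0]}, {"grip": 0, "xyz": [0, 0, 0], "angular": [0, 0, 0]}, {"grip": 0, "xyz": [0, 0, 0], "angular": [0, 0, 0]}, {"grip": 0, "xyz": [0, 0, 0], "angular": [0, 0, 0]}]}}

```text
time_s: 3.55
tcp_pos: [0.4381, 0.3011, 0.1348]
ee_rot: [[-0.486, -0.874, 0.001], [-0.874, 0.486, 0.002], [-0.002, -0.0, -1.0]]
wrist_force: [-0.1, 0.7, 0.7]
gripper_width: 0.447
gripper_force: 0.0
```

>>> {"method": "move_arm", "body": {"series": [{"grip": 0, "xyz": [0, 0, 0], "angular": [0, 0, 0]}, {"grip": 0, "xyz": [0, 0, 0], "angular": [0, 0, 0]}, {"grip": 0, "xyz": [0, 0, 0], "angular": [0, 0, 0]}, {"grip": 0, "xyz": [0, 0, 0], "angular": [0, 0, 0]}, {"grip": 0, "xyz": [0, 0, 0], "angular": [0, 0, 0]}, {"grip": 0, "xyz": [0, 0, 0], "angular": [0, 0, 0]}]}}

```text
time_s: 4.15
tcp_pos: [0.4381, 0.301, 0.1346]
ee_rot: [[-0.486, -0.874, 0.001], [-0.874, 0.486, 0.002], [-0.002, 0.0, -1.0]]
wrist_force: [-0.6, 0.2, -0.3]
gripper_width: 0.233
gripper_force: 30.0
```

Run:
```python
from station import r; from h import *
import pickle
s=r.sense(); pickle.dump(s,open('grasp.pkl','wb')); print(s['tcp_pos'],s['wrist_force'],s['moment'],s['gripper_width'],s['gripper_force'])
```

```text
[0.43807327 0.30102744 0.13464612] [-0.59097908  0.20976481 -0.28001906] [0.05657727 0.08668723 0.0048824 ] 0.23344153523120392 29.999097320542205
```

Run:
```python
from station import r; from h import *; import pickle
s,w=pickle.load(open('w1.pkl','rb')); a=w['img'][130:205,215:305]
w2=r.capture('wrist'); b=w2['img'][150:384,130:410]
a=cv2.resize(a,(400,333),interpolation=cv2.INTER_NEAREST); b=cv2.resize(b,(400,333))
cv2.imwrite('pics/c2.png',np.hstack([a,b])[:,:,::-1])
```

```text
(no output)
```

View pics/c2.png

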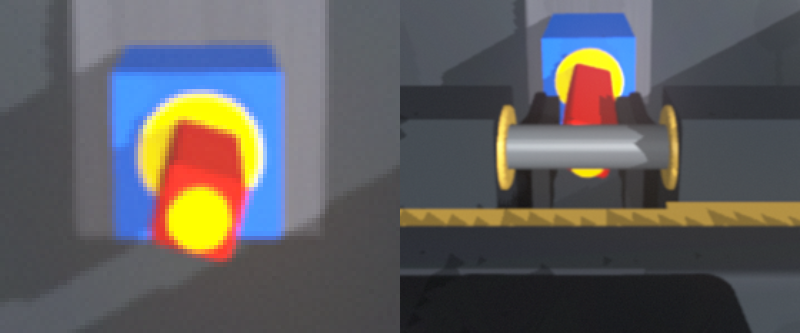

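The handle is still turned about 10° clockwise in the image, so it is held on its corners (width 20.3 mm). I'll regrip with the tool turned to match.

>>> {"method": "move_arm", "body": {"series": [{"grip": 0.45, "xyz": [0, 0, 0], "angular": [0, 0, 0]}, {"grip": 0.45, "xyz": [0, 0, 0], "angular": [0, 0, 0]}, {"grip": 0.45, "xyz": [0, 0, 0], "angular": [0, 0, 0.1]}, {"grip": 0.45, "xyz": [0, 0, 0], "angular": [0, 0, 0.17]}, {"grip": 0.1, "xyz": [0, 0, 0], "angular": [0, 0, 0.17]}, {"grip": 0, "xyz": [0, 0, 0], "angular": [0, 0, 0.17]}, {"grip": 0, "xyz": [0, 0, 0], "angular": [0, 0, 0.17]}, {"grip": 0, "xyz": [0, 0, 0], "angular": [0, 0, 0.17]}, {"grip": 0, "xyz": [0, 0, 0], "angular": [0, 0, 0.17]}, {"grip": 0, "xyz": [0, 0, 0], "angular": [0, 0, 0.17]}]}}

```text
time_s: 5.2
tcp_pos: [0.4381, 0.3011, 0.1348]
ee_rot: [[-0.627, -0.779, 0.001], [-0.779, 0.627, 0.002], [-0.002, 0.0, -1.0]]
wrist_force: [-0.8, -0.5, 0.1]
gripper_width: 0.203
gripper_force: 30.0
```

Run:
```python
from station import r; from h import *
import pickle
s=r.sense(); pickle.dump(s,open('grasp.pkl','wb')); print(s['time_s'],s['tcp_pos'],s['ee_rot'].round(4),s['wrist_force'],s['moment'],s['gripper_width'],s['gripper_force'])
```

```text
5.2 [0.43813327 0.30108007 0.13477838] [[-6.27e-01 -7.79e-01  1.00e-03]
 [-7.79e-01  6.27e-01  1.70e-03]
 [-1.90e-03  3.00e-04 -1.00e+00]] [-0.75022864 -0.4656282   0.11405519] [ 0.04386082  0.09545068 -0.01865799] 0.20305369709914134 29.999988907948136
```

```bash
cat >> h.py <<'E'
YAW=np.radians(-7.); 
n=np.array([-.6157*np.cos(YAW),-.6157*np.sin(YAW),.788]); ry=np.array([-np.sin(YAW),np.cos(YAW),0])
RG=np.column_stack([np.cross(ry,-n),ry,-n])  # tool y along receiver y, z into face
FLOOR=np.array([.6295,.0137,.0969]); L=.1198
E
python3 - <<'E'
from station import r; from h import *
s=r.sense(); print(RG.round(3)); s2=dict(s,tcp_pos=s['tcp_pos']+[0,0,.19])
print(delta(FLOOR+n*(L+.035),RG,s2)); print(delta(FLOOR+n*(L+.035)+[0,0.1,0.05],RG,s2))
E
```

```text
[[-0.782  0.122  0.611]
 [ 0.096  0.993 -0.075]
 [-0.616  0.    -0.788]]
([154.3, -248.3, 105.5], [0.3374, -0.6029, 0.9759])
([76.3, -185.6, 55.7], [0.3374, -0.6029, 0.9759])
```

>>> {"method": "move_arm", "body": {"series": [{"grip": 0, "xyz": [0, 0, -15], "angular": [0, 0, 0]}, {"grip": 0, "xyz": [0, 0, -40], "angular": [0, 0, 0]}, {"grip": 0, "xyz": [0, 0, -75], "angular": [0, 0, 0]}, {"grip": 0, "xyz": [0, 0, -115], "angular": [0, 0, 0]}, {"grip": 0, "xyz": [0, 0, -155], "angular": [0, 0, 0]}, {"grip": 0, "xyz": [0, 0, -190], "angular": [0, 0, 0]}, {"grip": 0, "xyz": [0, 0, -190], "angular": [0, 0, 0]}]}}

```text
time_s: 5.9
tcp_pos: [0.4398, 0.3021, 0.3306]
ee_rot: [[-0.627, -0.779, 0.01], [-0.779, 0.627, 0.009], [-0.013, -0.002, -1.0]]
wrist_force: [0.9, 0.2, -0.7]
gripper_width: 0.203
gripper_force: 30.0
```

>>> {"method": "move_arm", "body": {"series": [{"grip": 0, "xyz": [15, -37, 11], "angular": [0.03, -0.06, 0.1]}, {"grip": 0, "xyz": [30, -74, 22], "angular": [0.08, -0.14, 0.22]}, {"grip": 0, "xyz": [50, -111, 33], "angular": [0.12, -0.22, 0.35]}, {"grip": 0, "xyz": [65, -148, 45], "angular": [0.16, -0.29, 0.47]}, {"grip": 0, "xyz": [76, -186, 56], "angular": [0.2, -0.36, 0.58]}, {"grip": 0, "xyz": [95, -202, 65], "angular": [0.24, -0.43, 0.7]}, {"grip": 0, "xyz": [115, -218, 75], "angular": [0.28, -0.5, 0.8]}, {"grip": 0, "xyz": [135, -233, 90], "angular": [0.32, -0.56, 0.9]}, {"grip": 0, "xyz": [154, -248, 105], "angular": [0.337, -0.603, 0.976]}, {"grip": 0, "xyz": [154, -248, 105], "angular": [0.337, -0.603, 0.976]}]}}

```text
time_s: 6.9
tcp_pos: [0.535, 0.0085, 0.2339]
ee_rot: [[-0.804, 0.093, 0.588], [0.083, 0.996, -0.044], [-0.589, 0.013, -0.808]]
wrist_force: [7.4, 36.2, -4.1]
gripper_width: 0.206
gripper_force: 29.7
```

>>> {"method": "move_arm", "body": {"series": [{"grip": 0, "xyz": [0, 0, 0], "angular": [0, 0, 0]}, {"grip": 0, "xyz": [0, 0, 0], "angular": [0, 0, 0]}]}}

```text
time_s: 7.1
tcp_pos: [0.5358, 0.0069, 0.2346]
ee_rot: [[-0.803, 0.1, 0.588], [0.092, 0.995, -0.044], [-0.589, 0.019, -0.808]]
wrist_force: [0.9, -0.0, -0.3]
gripper_width: 0.207
gripper_force: 30.0
```

Run:
```python
from station import r; from h import *; import pickle
s=r.sense(); d={k:r.capture(k) for k in('scene','top','wrist')}; pickle.dump((s,d),open('g.pkl','wb'))
print(s['time_s'],s['tcp_pos'],s['ee_rot'].round(4),s['wrist_force'],s['moment'],s['gripper_force'],delta(FLOOR+n*(L+.035),RG,s))
tip=s['tcp_pos']+s['ee_rot'][:,2]*L
t=[]
for k in('scene','top'):
    q=proj(d[k],[tip,FLOOR]); print(k,q)
    x,y=(q.mean(0)-[40,30]).astype(int); t.append(cv2.resize(d[k]['img'][y:y+60,x:x+80],(400,300),interpolation=cv2.INTER_NEAREST)); print(x,y)
w=d['wrist']['img']; t2=cv2.resize(w,(400,300)); 
cv2.imwrite('pics/g.png',np.vstack([np.hstack(t),np.hstack([t2,t2*0])])[:,:,::-1])
```

```text
7.1 [0.53577194 0.00693457 0.23458483] [[-0.8026  0.1005  0.588 ]
 [ 0.0921  0.9948 -0.0442]
 [-0.5894  0.0186 -0.8076]] [ 0.94171452 -0.03643141 -0.31760183] [0.1919533  1.30758437 0.04544967] 29.999784138053656 ([11.6, 17.9, 11.4], [0.0279, -0.033, 0.0059])
scene [[210.0495432  172.94686817]
 [206.88799652 193.20951251]]
168 153
top [[266.00978799 151.23341802]
 [261.38123172 146.15409706]]
223 118
```

View pics/g.png

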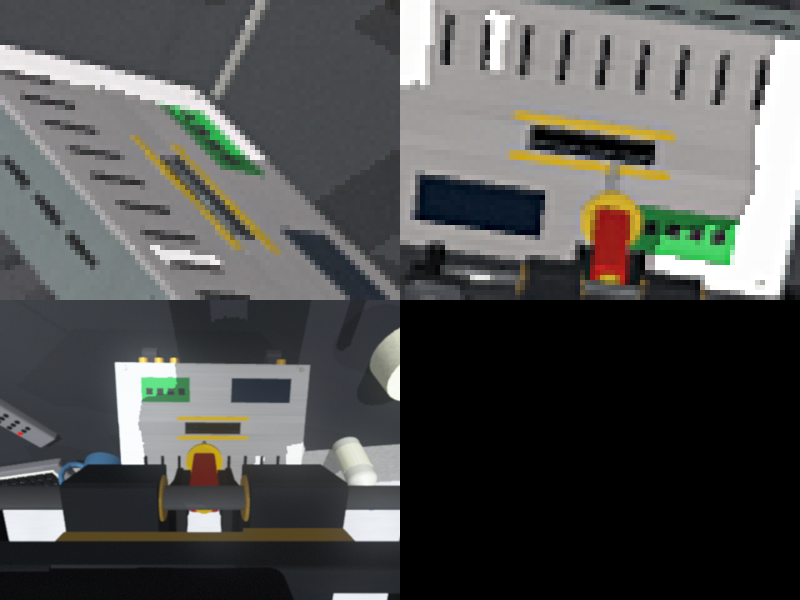

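The scene tile shows the pin tip at (215,95) and the top tile shows it near (613,163); both match the prediction within a pixel or so. The groove is centred at (592,145) in the top tile and (212,428) in the wrist tile. I'll refine the groove from the stripes in the wrist view.

Run:
```python
from station import r; from h import *; import pickle
s,d=pickle.load(open('g.pkl','rb')); W=wcam(d['wrist'],s)
S0=np.array([.6265,.0143,.1008])
def onface(c,uv):
    o,v=ray(c,uv); return o+v*(n@(S0-o))/(n@v)
m=mask(d['wrist']['img'],(18,110,90),(35,255,255)); z=np.zeros_like(m); z[145:180,215:330]=m[145:180,215:330]
k,l,st,c=cv2.connectedComponentsWithStats(z); ids=[i for i in range(1,k) if st[i][4]>15]
pts=[]
for i in ids:
    print(st[i],c[i]); pts.append(onface(W,c[i]))
    p=np.array([onface(W,q[::-1]) for q in np.argwhere(l==i)]); u=np.linalg.svd(p-p.mean(0))[2][0]; print('heading',np.degrees(np.arctan2(u[1],u[0])),u,p.mean(0))
print('wrist mid',np.mean(pts,0))
# top image stripes new
m=mask(d['top']['img'],(18,110,90),(35,255,255)); z=np.zeros_like(m); z[134:160,235:285]=m[134:160,235:285]
k,l,st,c=cv2.connectedComponentsWithStats(z)
for i in range(1,k):
    if st[i][4]>15:
        p=np.array([onface(d['top'],q[::-1]) for q in np.argwhere(l==i)]); u=np.linalg.svd(p-p.mean(0))[2][0]; print('top',st[i],p.mean(0),np.degrees(np.arctan2(u[1],u[0])))
s=r.sense(); print(s['tcp_pos'],delta(FLOOR+n*(L+.035),RG,s), s['joints'].round(1))
```

```text
[227 149  91   5 385] [270.2025974  151.35324675]
heading 82.84407178801207 [0.12456978 0.99220857 0.00212639] [0.61426131 0.01085795 0.09163639]
[227 174  90   5 432] [272.90509259 175.92824074]
heading 82.87422010637994 [0.12404778 0.99227476 0.00171526] [0.63406992 0.01147853 0.1069393 ]
wrist mid [0.62415735 0.01110929 0.09928705]
top [246 140  32   6  57] [0.63677993 0.01442939 0.10875998] -97.00918182726365
top [245 148  20   5  37] [0.61934453 0.03346794 0.09342557] -97.28788247407287
top [266 151  11   3  19] [ 0.6133835  -0.01432842  0.09335394] -97.19793641427638
top [260 156  11   4  29] [0.59888811 0.0021115  0.08054701] -90.30642968835292
[0.53725656 0.01036315 0.23623713] ([13.5, 14.3, 12.0], [0.032, -0.0303, 0.0102]) [  11.    -2.9  -54.9   73.6   -9.1 -177.4]
```

The arm is on joint limits here (j5 −9.1°, j6 −177°), so this pose isn't fully reachable with this roll. I'll fit a kinematic model from the logged samples and choose a better roll and tilt.

```bash
cat > kin.py <<'E'
from h import *; import pickle, itertools
from scipy.optimize import least_squares
def rot(a,x): return Ro.from_euler(a,x,degrees=True).as_matrix()
def fk(q,P,sg):
    h,a1,L2,a3,L3,L6=P; A=rot('z',q[0]); U=A@rot('y',q[1]); F=A@rot('y',q[1]-q[2]); W=F@rot('x',sg[0]*q[3])@rot('y',-q[4]); T=W@rot('x',sg[1]*q[5])
    p=A@[a1,0,h]+U@[0,0,L2]+F@[L3,0,a3]+T@[L6,0,0]
    return p,T
E
cat > fit.py <<'E'
from kin import *; from station import r
S=[pickle.load(open('w1.pkl','rb'))[0],pickle.load(open('grasp.pkl','rb')),pickle.load(open('g.pkl','rb'))[0],r.sense()]
S0={'joints':np.array([-56.4014,22.0902,.3791,-.0279,-68.4122,-14.8167]),'tcp_pos':np.array([.20104,-.59113,.21736]),'ee_rot':np.array([[-.94681,-.3218,-.0008],[-.3218,.94681,.002],[.0001,.0022,-1]])}
S.append(S0); best=None
for sg in itertools.product((1,-1),(1,-1)):
    # constant tool rotation
    M=sum(fk(s['joints'],[0]*6,sg)[1].T@s['ee_rot'] for s in S); u,_,v=np.linalg.svd(M); R0=u@v
    e=max(np.abs(fk(s['joints'],[0]*6,sg)[1]@R0-s['ee_rot']).max() for s in S); print(sg,e)
    if best is None or e<best[0]: best=(e,sg,R0)
e,sg,R0=best; print(R0.round(3))
f=lambda P:np.concatenate([fk(s['joints'],P,sg)[0]-s['tcp_pos'] for s in S]+[1e-3*(P-np.array([.4,.05,.4,.03,.4,.3]))])
o=least_squares(f,[.4,.05,.4,.03,.4,.3]); print(o.x,np.abs(o.fun[:-6]).max()); pickle.dump((o.x,sg,R0),open('kin.pkl','wb'))
E
python3 fit.py
```

```text
(1, 1) 1.6508705845458893
(1, -1) 1.3627139432485649
(-1, 1) 1.5682040631076986
(-1, -1) 3.947321585689133e-05
[[ 0.  0.  1.]
 [-1. -0.  0.]
 [ 0. -1.  0.]]
[ 0.41739127  0.02026032  0.65651272 -0.06100068  0.39747387  0.60758856] 0.13816024154349021
```

```bash
cat > fit2.py <<'E'
import re
src=open('fit.py').read().split('best=None')[0]
exec(src)
sg=(-1,-1)
# add recorded sample: use only S
def J(q):
    A=rot('z',q[0]); U=A@rot('y',q[1]); F=A@rot('y',q[1]-q[2]); G=F@rot('x',sg[0]*q[3]); W=G@rot('y',-q[4])
    return np.column_stack([A[:,2],A[:,0],A[:,1],U[:,2],F[:,0],F[:,2],W[:,0],W[:,2]])
M=np.vstack([J(s['joints']) for s in S]); y=np.concatenate([s['tcp_pos'] for s in S])
pr=np.array([.4,0.05,0,.45,.4,.0,.3,0]); lam=3e-3
x=np.linalg.lstsq(np.vstack([M,lam*np.eye(8)]),np.concatenate([y,lam*pr]),rcond=None)[0]
print(x.round(4),np.abs(M@x-y).max(),np.linalg.svd(M)[1].round(3)); print((M@x-y).reshape(-1,3).round(4)); print([s['joints'].round(2).tolist() for s in S])
pickle.dump(x,open('kin2.pkl','wb'))
E
python3 fit2.py
```

```text
[ 0.6114 -0.1956 -0.1599  0.565   0.4263 -0.0029  0.7569  0.1931] 0.0006888687463582066 [4.331 3.658 2.375 1.258 0.641 0.442 0.14  0.106]
[[ 0.      0.0001  0.0002]
 [ 0.0002  0.0002 -0.0001]
 [-0.0007 -0.0001 -0.0002]
 [ 0.0006  0.0001  0.0003]
 [-0.0001  0.0003 -0.0002]]
[[52.33, 10.2, -4.66, -0.03, -75.27, -81.15], [51.98, 17.49, -19.54, -0.02, -52.86, -90.8], [10.67, -2.92, -55.12, 73.61, -9.14, -177.42], [11.01, -2.91, -54.94, 73.61, -9.15, -177.42], [-56.4, 22.09, 0.38, -0.03, -68.41, -14.82]]
```

```bash
sed -i 's/return np.column_stack.*/return np.column_stack([A[:,2],U[:,2],F[:,0],W[:,1],W[:,0]])/; s/^pr=.*/pr=np.array([.25,.45,.45,-.16,.3]); lam=1e-3/; s/lam\*np.eye(8)/lam*np.eye(5)/' fit2.py; python3 fit2.py
```

```text
[ 0.1606  0.5649  0.4218 -0.1598  0.3106] 2.3844303930764532e-06 [4.049 2.291 1.753 0.489 0.218]
[[ 0. -0. -0.]
 [ 0.  0. -0.]
 [ 0. -0. -0.]
 [ 0. -0. -0.]
 [ 0.  0.  0.]]
[[52.33, 10.2, -4.66, -0.03, -75.27, -81.15], [51.98, 17.49, -19.54, -0.02, -52.86, -90.8], [10.67, -2.92, -55.12, 73.61, -9.14, -177.42], [11.01, -2.91, -54.94, 73.61, -9.15, -177.42], [-56.4, 22.09, 0.38, -0.03, -68.41, -14.82]]
```

```bash
cat > ik.py <<'E'
from h import *; import pickle
from scipy.optimize import least_squares
P=pickle.load(open('kin2.pkl','rb')); R0=np.array([[0,0,1.],[-1,0,0],[0,-1,0]])
def rot(a,x): return Ro.from_euler(a,x,degrees=True).as_matrix()
lo=np.array([-179.8,-69.2,-61.2,-181,-171,-9.2-171+171-0.0,])
lo=np.array([-179.8,-69.2,-61.2,-181.,-171.,-177.4]); hi=np.array([179.8,118,80.6,117.5,-9.2,177.4])
def fk(q):
    A=rot('z',q[0]); U=A@rot('y',q[1]); F=A@rot('y',q[1]-q[2]); W=F@rot('x',-q[3])@rot('y',-q[4]); T=W@rot('x',-q[5])
    return P[0]*A[:,2]+P[1]*U[:,2]+P[2]*F[:,0]+P[3]*W[:,1]+P[4]*W[:,0], T@R0
def ik(p,R,q0):
    def f(q):
        a,B=fk(q); return np.concatenate([(a-p)*5,Ro.from_matrix(B.T@R).as_rotvec()])
    o=least_squares(f,np.clip(q0,lo+.1,hi-.1),bounds=(lo,hi),x_scale=30.); return o.x,np.abs(o.fun).max()
E
python3 - <<'E'
from ik import *
rng=np.random.default_rng(0); rx=np.cross(ry,n)
for dip in(0,6):
  for lat in(-6,0,6):
    Rt=Ro.from_rotvec(np.radians(dip)*ry*-1).as_matrix()@Ro.from_rotvec(np.radians(lat)*np.cross(ry,n)).as_matrix()
    for roll in range(0,360,45):
      R=Rt@RG@rot('z',roll); 
      sols=set()
      for k in range(6):
        q,e=ik(FLOOR-Rt@-n*(-L)*0+ (Rt@n)*(L+.01),R,rng.uniform(lo,hi) if k else np.array([15,0,-50,20,-20,-60.]))
        if e<1e-3: sols.add(tuple(q.round(0)))
      if sols: print(dip,lat,roll,(Rt@n).round(2),*[list(map(int,x)) for x in sols])
E
```

```text
0 -6 45 [-0.6   0.18  0.78] [6, 3, -56, 109, -15, 104]
0 -6 90 [-0.6   0.18  0.78] [6, 3, -56, 109, -15, 59]
0 -6 135 [-0.6   0.18  0.78] [6, 3, -56, 109, -15, 14]
0 -6 180 [-0.6   0.18  0.78] [6, 3, -56, 109, -15, -31]
0 -6 225 [-0.6   0.18  0.78] [6, 3, -56, 109, -15, -76]
0 -6 270 [-0.6   0.18  0.78] [6, 3, -56, 109, -15, -121]
0 -6 315 [-0.6   0.18  0.78] [6, 3, -56, 109, -15, -166]
```

Run:
```python
from ik import *
rng=np.random.default_rng(0)
roll=180
for dip in(-3,-5,-7,-9):
  for lat in(-5,-3,0,3,6):
    Rt=Ro.from_rotvec(-np.radians(dip)*ry).as_matrix()@Ro.from_rotvec(np.radians(lat)*np.cross(ry,n)).as_matrix()
    m=Rt@n; R=Rt@RG@rot('z',roll); sols=set()
    for k in range(8):
        q,e=ik(FLOOR+m*(L+.01),R,rng.uniform(lo,hi) if k else np.array([15,0,-50,20,-20,-60.]))
        if e<1e-3: sols.add(tuple(q.round(0)))
    if sols: print(dip,lat,m.round(2),np.degrees(np.arccos(m@n)).round(1),*[list(map(int,x)) for x in sols])
```

```text
-3 -5 [-0.56  0.16  0.82] 5.8 [14, 3, -54, 87, -16, -14]
-3 -3 [-0.56  0.12  0.82] 4.2 [9, 3, -55, 92, -12, -15]
-5 -5 [-0.53  0.15  0.84] 7.1 [19, 4, -51, 71, -20, -3]
-5 -3 [-0.53  0.12  0.84] 5.8 [17, 3, -52, 72, -16, -1]
-5 0 [-0.54  0.07  0.84] 5.0 [13, 2, -53, 72, -12, 1]
-7 -5 [-0.5   0.15  0.85] 8.6 [23, 4, -48, 58, -23, 7]
-7 -3 [-0.5   0.11  0.86] 7.6 [21, 4, -48, 57, -20, 10]
-7 0 [-0.51  0.06  0.86] 7.0 [20, 3, -48, 53, -17, 15]
-7 3 [-0.52  0.01  0.86] 7.6 [19, 3, -47, 45, -14, 23]
-7 6 [-0.52 -0.04  0.85] 9.2 [19, 3, -45, 33, -14, 36]
-9 -5 [-0.47  0.15  0.87] 10.3 [25, 5, -44, 49, -26, 15]
-9 -3 [-0.47  0.11  0.87] 9.5 [24, 5, -44, 46, -24, 19]
-9 0 [-0.48  0.06  0.87] 9.0 [22, 4, -44, 41, -21, 25]
-9 3 [-0.49  0.01  0.87] 9.5 [21, 4, -42, 33, -20, 34]
-9 6 [-0.49 -0.04  0.87] 10.8 [20, 4, -39, 22, -19, 45]
```

```bash
cat >> ik.py <<'E'
FLOOR=np.array([.6289,.0129,.0964])
Rt=Ro.from_rotvec(np.radians(5)*ry).as_matrix()@Ro.from_rotvec(np.radians(-3)*np.cross(ry,n)).as_matrix()
m=Rt@n; RP=Rt@RG@rot('z',270)
def tip(s): return s['tcp_pos']+s['ee_rot'][:,2]*L
def rel(s): # tip in groove coords: upslope, along y, height above floor (mm)
    e=tip(s)-FLOOR; return np.array([e@np.cross(ry,n),e@ry,e@n])*1000
E
python3 - <<'E'
from ik import *; from station import r
s=r.sense(); print(rel(s),RP.round(3)); print(delta(FLOOR+m*(L+.025),RP,s))
q=np.array([15,0,-50,70,-16,-91.])
for y in(-30,0,30):
  for h in(-.011,0,.03,.08): print(y,h,ik(FLOOR+ry*y/1e3+m*(L+h),RP,q)[0].round(0),ik(FLOOR+ry*y/1e3+m*(L+h),RP,q)[1].round(4))
E
```

```text
[11.01869298 -9.87659904 46.31987711] [[-0.15  -0.832  0.533]
 [-0.988  0.102 -0.118]
 [ 0.044 -0.545 -0.838]]
([1.2, 20.6, 22.7], [0.0208, 0.1107, -1.5592])
-30 -0.011 [   4.    5.  -54.   91.   -9. -101.] 0.0028
-30 0 [  8.   3. -54.  82. -11. -95.] 0.0
-30 0.03 [ 17.   0. -51.  61. -18. -81.] 0.0
-30 0.08 [ 25.  -5. -47.  45. -28. -70.] 0.0
0 -0.011 [  10.    5.  -53.   88.  -12. -102.] 0.0
0 0 [ 13.   4. -53.  79. -14. -96.] 0.0
0 0.03 [ 21.   1. -51.  62. -20. -85.] 0.0
0 0.08 [ 29.  -4. -47.  47. -30. -75.] 0.0
30 -0.011 [  15.    6.  -52.   83.  -15. -102.] 0.0
30 0 [ 18.   5. -51.  76. -17. -97.] 0.0
30 0.03 [ 25.   2. -50.  61. -22. -88.] 0.0
30 0.08 [ 33.  -3. -46.  48. -31. -79.] 0.0
```

>>> {"method": "move_arm", "body": {"series": [{"grip": 0, "xyz": [0, 0, 0], "angular": [0.002, 0.01, -0.14]}, {"grip": 0, "xyz": [0, 0, 0], "angular": [0.004, 0.02, -0.28]}, {"grip": 0, "xyz": [0, 2, 0], "angular": [0.006, 0.03, -0.42]}, {"grip": 0, "xyz": [0, 4, 0], "angular": [0.008, 0.04, -0.56]}, {"grip": 0, "xyz": [0, 6, 0], "angular": [0.01, 0.05, -0.7]}, {"grip": 0, "xyz": [0, 8, 4], "angular": [0.012, 0.06, -0.84]}, {"grip": 0, "xyz": [0, 10, 8], "angular": [0.014, 0.07, -0.98]}, {"grip": 0, "xyz": [1, 13, 12], "angular": [0.016, 0.08, -1.12]}, {"grip": 0, "xyz": [1, 16, 16], "angular": [0.018, 0.09, -1.26]}, {"grip": 0, "xyz": [1, 19, 20], "angular": [0.019, 0.1, -1.4]}]}}

```text
time_s: 8.25
tcp_pos: [0.5501, 0.0299, 0.2196]
ee_rot: [[-0.268, -0.802, 0.534], [-0.962, 0.251, -0.107], [-0.048, -0.542, -0.839]]
wrist_force: [0.6, 0.2, -1.4]
gripper_width: 0.204
gripper_force: 30.0
```

>>> {"method": "move_arm", "body": {"series": [{"grip": 0, "xyz": [0, 0, 0], "angular": [0, 0, -0.07]}, {"grip": 0, "xyz": [0, 0, 0], "angular": [0, 0, -0.14]}, {"grip": 0, "xyz": [0, 0, 0], "angular": [0, 0, -0.14]}]}}

```text
time_s: 8.55
tcp_pos: [0.5499, 0.0294, 0.2196]
ee_rot: [[-0.159, -0.831, 0.534], [-0.987, 0.12, -0.107], [0.025, -0.544, -0.839]]
wrist_force: [-0.3, -0.3, -1.7]
gripper_width: 0.208
gripper_force: 30.0
```

```bash
cat > st.py <<'E'
from ik import *; from station import r
s=r.sense(); f=s['wrist_force']
print(s['time_s'],'rel',rel(s).round(1),'F(up,y,n)',(f@np.cross(ry,n)).round(1),(f@ry).round(1),(f@n).round(1),s['joints'].round(1),s['joint_velocities'].round(0).max(),s['gripper_force'],s['gripper_width'])
print('to standoff',delta(FLOOR+m*(L+.025),RP,s))
print('tool-axis of ry,up,n:',(s['ee_rot'].T@np.column_stack([ry,np.cross(ry,n),n])).T.round(3).tolist())
E
python3 st.py
```

```text
8.55 rel [ 1.9  1.8 27.4] F(up,y,n) -1.2 -0.4 -1.2 [ 20.4   1.1 -50.8  62.  -18.9 -85.4] -0.0 29.99890438746661 0.2078531961407878
to standoff ([-0.9, -0.3, 2.5], [0.0018, 0.0113, -0.0178])
tool-axis of ry,up,n: [[-0.999, 0.018, -0.041], [-0.014, -0.996, -0.089], [0.042, 0.088, -0.995]]
```

>>> {"method": "move_arm", "body": {"series": [{"grip": 0, "xyz": [0, 1, 8], "angular": [0, 0, 0]}, {"grip": 0, "xyz": [-1, 0, 16], "angular": [0, 0, 0]}, {"grip": 0, "xyz": [-1, 0, 22], "angular": [0, 0, 0]}, {"grip": 0, "xyz": [-1, 0, 22], "angular": [0, 0, 0]}, {"grip": 0, "xyz": [-1, 0, 22], "angular": [0, 0, 0]}]}}

```text
time_s: 9.05
tcp_pos: [0.5615, 0.0261, 0.201]
ee_rot: [[-0.162, -0.83, 0.533], [-0.986, 0.123, -0.109], [0.025, -0.543, -0.839]]
wrist_force: [-0.3, 0.7, 0.2]
gripper_width: 0.207
gripper_force: 30.0
```

>>> {"method": "move_arm", "body": {"series": [{"grip": 0, "xyz": [0, 0, 1], "angular": [0, 0, 0]}, {"grip": 0, "xyz": [0, 0, 1.5], "angular": [0, 0, 0]}]}}

```text
time_s: 9.25
tcp_pos: [0.5623, 0.0258, 0.2]
ee_rot: [[-0.162, -0.83, 0.534], [-0.986, 0.122, -0.109], [0.025, -0.544, -0.839]]
wrist_force: [-0.2, 0.4, -1.3]
gripper_width: 0.205
gripper_force: 30.0
```

>>> {"method": "move_arm", "body": {"series": [{"grip": 0, "xyz": [0, 0, 1], "angular": [0, 0, 0]}, {"grip": 0, "xyz": [0, 0, 1.5], "angular": [0, 0, 0]}]}}

```text
time_s: 9.45
tcp_pos: [0.563, 0.0251, 0.1984]
ee_rot: [[-0.162, -0.83, 0.533], [-0.986, 0.122, -0.11], [0.026, -0.544, -0.839]]
wrist_force: [-0.6, -0.5, -1.1]
gripper_width: 0.204
gripper_force: 30.0
```

```bash
python3 st.py
```

```text
9.45 rel [-0.6 -1.2  2.4] F(up,y,n) -1.1 -0.5 -0.6 [ 13.7   3.8 -52.6  76.9 -13.8 -95.4] 4.0 29.999854378402233 0.20350180749328084
to standoff ([-2.5, -0.5, -22.7], [0.0021, 0.0083, -0.0202])
tool-axis of ry,up,n: [[-0.999, 0.02, -0.044], [-0.016, -0.996, -0.089], [0.046, 0.088, -0.995]]
```

>>> {"method": "move_arm", "body": {"series": [{"grip": 0, "xyz": [0, 0, 1], "angular": [0, 0, 0]}, {"grip": 0, "xyz": [0, 0, 1], "angular": [0, 0, 0]}]}}

```text
time_s: 9.65
tcp_pos: [0.5634, 0.0247, 0.1974]
ee_rot: [[-0.163, -0.831, 0.533], [-0.986, 0.123, -0.11], [0.026, -0.543, -0.839]]
wrist_force: [-0.6, -0.1, -0.5]
gripper_width: 0.202
gripper_force: 30.0
```

>>> {"method": "move_arm", "body": {"series": [{"grip": 0, "xyz": [0, 0, 1], "angular": [0, 0, 0]}, {"grip": 0, "xyz": [0, 0, 1], "angular": [0, 0, 0]}]}}

```text
time_s: 9.85
tcp_pos: [0.564, 0.0246, 0.1965]
ee_rot: [[-0.163, -0.831, 0.533], [-0.986, 0.122, -0.11], [0.026, -0.543, -0.839]]
wrist_force: [-0.3, 0.9, -0.3]
gripper_width: 0.207
gripper_force: 30.0
```

>>> {"method": "move_arm", "body": {"series": [{"grip": 0, "xyz": [0, 0, 1], "angular": [0, 0, 0]}, {"grip": 0, "xyz": [0, 0, 1], "angular": [0, 0, 0]}]}}

```text
time_s: 10.05
tcp_pos: [0.5645, 0.0246, 0.1957]
ee_rot: [[-0.162, -0.831, 0.533], [-0.986, 0.122, -0.11], [0.026, -0.543, -0.839]]
wrist_force: [0.2, -0.2, -1.3]
gripper_width: 0.206
gripper_force: 30.0
```

```bash
python3 st.py
```

```text
10.05 rel [-1.  -1.6 -0.7] F(up,y,n) -0.6 -0.1 -1.2 [ 12.6   4.1 -52.8  79.2 -13.2 -96.9] 0.0 29.99989436008036 0.20615347007833656
to standoff ([-2.7, -0.6, -25.9], [0.0025, 0.008, -0.0201])
tool-axis of ry,up,n: [[-0.999, 0.02, -0.044], [-0.016, -0.996, -0.089], [0.046, 0.089, -0.995]]
```

>>> {"method": "move_arm", "body": {"series": [{"grip": 0, "xyz": [0, 0, 1], "angular": [0, 0, 0]}, {"grip": 0, "xyz": [0, 0, 1], "angular": [0, 0, 0]}]}}

```text
time_s: 10.25
tcp_pos: [0.5651, 0.0245, 0.1951]
ee_rot: [[-0.162, -0.83, 0.533], [-0.986, 0.122, -0.11], [0.026, -0.544, -0.839]]
wrist_force: [-1.3, 0.3, 0.6]
gripper_width: 0.203
gripper_force: 30.0
```

>>> {"method": "move_arm", "body": {"series": [{"grip": 0, "xyz": [0, 0, 1], "angular": [0, 0, 0]}, {"grip": 0, "xyz": [0, 0, 1], "angular": [0, 0, 0]}]}}

```text
time_s: 10.45
tcp_pos: [0.5656, 0.0245, 0.1949]
ee_rot: [[-0.162, -0.83, 0.534], [-0.986, 0.122, -0.11], [0.026, -0.545, -0.838]]
wrist_force: [-4.7, 0.2, 5.6]
gripper_width: 0.206
gripper_force: 30.0
```

```bash
python3 st.py
```

```text
10.45 rel [-0.5 -1.4 -2. ] F(up,y,n) -0.3 -0.4 7.3 [ 12.    4.2 -52.9  80.8 -12.8 -98. ] 0.0 30.001303969183937 0.2055672406336024
to standoff ([-2.6, -0.2, -27.1], [0.0009, 0.0085, -0.02])
tool-axis of ry,up,n: [[-0.999, 0.02, -0.044], [-0.016, -0.996, -0.088], [0.045, 0.087, -0.995]]
```

Contact is at 7 N, above the latch's 5 N with no sideways force, so this is the groove floor. I'll peck along +y in 4 mm steps.

>>> {"method": "move_arm", "body": {"series": [{"grip": 0, "xyz": [0, 0, -2.5], "angular": [0, 0, 0]}, {"grip": 0, "xyz": [-4, 0, -2.7], "angular": [0, 0, 0]}, {"grip": 0, "xyz": [-4, 0, -0.2], "angular": [0, 0, 0]}, {"grip": 0, "xyz": [-4, 0, -0.2], "angular": [0, 0, 0]}]}}

```text
time_s: 10.85
tcp_pos: [0.5665, 0.0292, 0.1951]
ee_rot: [[-0.161, -0.83, 0.534], [-0.987, 0.121, -0.109], [0.026, -0.545, -0.838]]
wrist_force: [-6.1, 1.1, 6.4]
gripper_width: 0.206
gripper_force: 30.0
```

>>> {"method": "move_arm", "body": {"series": [{"grip": 0, "xyz": [0, 0, -2.5], "angular": [0, 0, 0]}, {"grip": 0, "xyz": [-4, 0, -2.7], "angular": [0, 0, 0]}, {"grip": 0, "xyz": [-4, 0, -0.2], "angular": [0, 0, 0]}, {"grip": 0, "xyz": [-4, 0, -0.2], "angular": [0, 0, 0]}]}}

```text
time_s: 11.25
tcp_pos: [0.5671, 0.0334, 0.1952]
ee_rot: [[-0.161, -0.83, 0.535], [-0.987, 0.121, -0.109], [0.025, -0.545, -0.838]]
wrist_force: [-6.7, 1.5, 6.2]
gripper_width: 0.203
gripper_force: 30.0
```

>>> {"method": "move_arm", "body": {"series": [{"grip": 0, "xyz": [0, 0, -2.5], "angular": [0, 0, 0]}, {"grip": 0, "xyz": [-4, 0, -2.7], "angular": [0, 0, 0]}, {"grip": 0, "xyz": [-4, 0, -0.2], "angular": [0, 0, 0]}, {"grip": 0, "xyz": [-4, 0, -0.2], "angular": [0, 0, 0]}]}}

```text
time_s: 11.65
tcp_pos: [0.5677, 0.0375, 0.1952]
ee_rot: [[-0.161, -0.83, 0.535], [-0.987, 0.121, -0.109], [0.026, -0.545, -0.838]]
wrist_force: [-5.6, 1.6, 6.6]
gripper_width: 0.204
gripper_force: 30.0
```

```bash
python3 st.py
```

```text
11.65 rel [ 0.1 11.8 -2.1] F(up,y,n) -0.4 0.9 8.7 [ 14.2   4.6 -52.4  79.4 -13.9 -98.4] 0.0 30.001676743850112 0.20384909142104507
to standoff ([10.5, 0.1, -26.6], [0.0005, 0.0096, -0.0189])
tool-axis of ry,up,n: [[-0.999, 0.019, -0.043], [-0.015, -0.996, -0.088], [0.044, 0.087, -0.995]]
```

Floor in all three pecks (about 8 N each). I'll continue.

>>> {"method": "move_arm", "body": {"series": [{"grip": 0, "xyz": [0, 0, -2.5], "angular": [0, 0, 0]}, {"grip": 0, "xyz": [-4, 0, -2.7], "angular": [0, 0, 0]}, {"grip": 0, "xyz": [-4, 0, -0.2], "angular": [0, 0, 0]}, {"grip": 0, "xyz": [-4, 0, -0.2], "angular": [0, 0, 0]}]}}

```text
time_s: 12.05
tcp_pos: [0.5683, 0.0416, 0.1952]
ee_rot: [[-0.161, -0.83, 0.535], [-0.987, 0.121, -0.109], [0.025, -0.545, -0.838]]
wrist_force: [-6.3, 0.9, 6.1]
gripper_width: 0.202
gripper_force: 30.0
```

>>> {"method": "move_arm", "body": {"series": [{"grip": 0, "xyz": [0, 0, -2.5], "angular": [0, 0, 0]}, {"grip": 0, "xyz": [-4, 0, -2.7], "angular": [0, 0, 0]}, {"grip": 0, "xyz": [-4, 0, -0.2], "angular": [0, 0, 0]}, {"grip": 0, "xyz": [-4, 0, -0.2], "angular": [0, 0, 0]}]}}

```text
time_s: 12.45
tcp_pos: [0.5688, 0.0455, 0.1953]
ee_rot: [[-0.16, -0.83, 0.535], [-0.987, 0.121, -0.108], [0.025, -0.545, -0.838]]
wrist_force: [-7.0, 1.9, 7.3]
gripper_width: 0.201
gripper_force: 30.0
```

>>> {"method": "move_arm", "body": {"series": [{"grip": 0, "xyz": [0, 0, -2.5], "angular": [0, 0, 0]}, {"grip": 0, "xyz": [-4, 0, -2.7], "angular": [0, 0, 0]}, {"grip": 0, "xyz": [-4, 0, -0.2], "angular": [0, 0, 0]}, {"grip": 0, "xyz": [-4, 0, -0.2], "angular": [0, 0, 0]}]}}

```text
time_s: 12.85
tcp_pos: [0.5692, 0.049, 0.1952]
ee_rot: [[-0.161, -0.83, 0.534], [-0.987, 0.121, -0.109], [0.026, -0.545, -0.838]]
wrist_force: [-7.0, 1.7, 6.6]
gripper_width: 0.207
gripper_force: 30.0
```

```bash
python3 st.py
```

```text
12.85 rel [ 0.2 23.4 -2.1] F(up,y,n) -1.6 0.8 9.6 [ 16.2   5.  -51.9  78.  -15.1 -98.7] 1.0 30.001848307438195 0.2065782215612756
to standoff ([22.1, 0.0, -26.1], [0.0008, 0.0093, -0.0192])
tool-axis of ry,up,n: [[-0.999, 0.019, -0.043], [-0.015, -0.996, -0.088], [0.045, 0.087, -0.995]]
```

>>> {"method": "move_arm", "body": {"series": [{"grip": 0, "xyz": [0, 0, -3], "angular": [0, 0, 0]}, {"grip": 0, "xyz": [14, 0, -2.4], "angular": [0, 0, 0]}, {"grip": 0, "xyz": [29, 0, -1.8], "angular": [0, 0, 0]}, {"grip": 0, "xyz": [29, 0, -1.8], "angular": [0, 0, 0]}, {"grip": 0, "xyz": [29, 0, 1.2], "angular": [0, 0, 0]}, {"grip": 0, "xyz": [29, 0, 1.2], "angular": [0, 0, 0]}]}}

```text
time_s: 13.45
tcp_pos: [0.565, 0.0195, 0.1948]
ee_rot: [[-0.163, -0.83, 0.534], [-0.986, 0.122, -0.111], [0.027, -0.544, -0.838]]
wrist_force: [-6.4, 0.6, 6.0]
gripper_width: 0.208
gripper_force: 30.0
```

>>> {"method": "move_arm", "body": {"series": [{"grip": 0, "xyz": [0, 0, -2.5], "angular": [0, 0, 0]}, {"grip": 0, "xyz": [4, 0, -2.3], "angular": [0, 0, 0]}, {"grip": 0, "xyz": [4, 0, 0.2], "angular": [0, 0, 0]}, {"grip": 0, "xyz": [4, 0, 0.2], "angular": [0, 0, 0]}]}}

```text
time_s: 13.85
tcp_pos: [0.5645, 0.0157, 0.1946]
ee_rot: [[-0.162, -0.83, 0.534], [-0.986, 0.122, -0.11], [0.026, -0.544, -0.839]]
wrist_force: [-5.5, 1.0, 4.7]
gripper_width: 0.206
gripper_force: 30.0
```

>>> {"method": "move_arm", "body": {"series": [{"grip": 0, "xyz": [0, 0, -2.5], "angular": [0, 0, 0]}, {"grip": 0, "xyz": [4, 0, -2.3], "angular": [0, 0, 0]}, {"grip": 0, "xyz": [4, 0, 0.2], "angular": [0, 0, 0]}, {"grip": 0, "xyz": [4, 0, 0.2], "angular": [0, 0, 0]}]}}

```text
time_s: 14.25
tcp_pos: [0.5639, 0.0114, 0.1939]
ee_rot: [[-0.162, -0.831, 0.533], [-0.986, 0.122, -0.11], [0.026, -0.543, -0.839]]
wrist_force: [0.4, 0.0, 0.1]
gripper_width: 0.202
gripper_force: 30.0
```

```bash
python3 st.py
```

```text
14.25 rel [ -1.4 -14.7  -2.8] F(up,y,n) 0.4 0.1 -0.2 [  9.5   4.  -53.3  82.4 -11.4 -97.5] 1.0 29.999896315857768 0.2020668446087448
to standoff ([-15.8, -0.5, -28.6], [0.0027, 0.0081, -0.02])
tool-axis of ry,up,n: [[-0.999, 0.02, -0.044], [-0.016, -0.996, -0.09], [0.046, 0.089, -0.995]]
```

Hole found at y ≈ −14.7: the pin drops with no force. Next, an IK check for the full push.

Run:
```python
from ik import *; from station import r
s=r.sense(); R=s['ee_rot']; up=np.cross(ry,n); print('tilt',np.degrees(np.arccos(-R[:,2]@n)))
t0=tip(s)
for extra in(0,1.5,3):
  RR=Ro.from_rotvec(np.radians(extra)*ry).as_matrix()@R
  for dh in(0,-12.5):
    t=t0-ry*.0005+n*dh/1e3; p=t-RR[:,2]*L
    q,e=ik(p,RR,s['joints']); print(extra,dh,q.round(1),e.round(5),np.degrees(np.arccos(-RR[:,2]@n)).round(1),delta(p,RR,s))
```

```text
tilt 5.728476266281506
0 0 [  9.4   4.  -53.3  82.5 -11.4 -97.5] 0.0 5.7 ([0.5, -0.0, 0.0], [0.0, 0.0, 0.0])
0 -12.5 [   5.3    5.5  -53.3   92.5   -9.2 -104.2] 0.00201 5.7 ([-0.1, -1.1, 12.5], [0.0, 0.0, 0.0])
1.5 0 [ 15.2   4.5 -50.7  66.3 -15.  -86. ] 0.0 7.1 ([0.4, -3.1, 0.1], [-0.0261, 0.0005, -0.0012])
1.5 -12.5 [ 11.8   5.9 -51.4  74.3 -12.6 -91.5] 0.0 7.1 ([-0.1, -4.3, 12.5], [-0.0261, 0.0005, -0.0012])
3 0 [ 18.7   5.1 -47.6  54.3 -18.3 -76.9] 0.0 8.5 ([0.4, -6.3, 0.2], [-0.0523, 0.0011, -0.0023])
3 -12.5 [ 16.5   6.5 -48.3  59.5 -16.1 -80.6] 0.0 8.5 ([-0.2, -7.4, 12.6], [-0.0523, 0.0011, -0.0023])
```

>>> {"method": "move_arm", "body": {"series": [{"grip": 0, "xyz": [0.2, -1.6, 0], "angular": [-0.013, 0, 0]}, {"grip": 0, "xyz": [0.4, -3.1, 0.1], "angular": [-0.026, 0, 0]}, {"grip": 0, "xyz": [0.4, -3.1, 0.1], "angular": [-0.026, 0, 0]}, {"grip": 0, "xyz": [0.3, -3.3, 2], "angular": [-0.026, 0, 0]}, {"grip": 0, "xyz": [0.3, -3.4, 3], "angular": [-0.026, 0, 0]}, {"grip": 0, "xyz": [0.3, -3.4, 3], "angular": [-0.026, 0, 0]}]}}

```text
time_s: 14.85
tcp_pos: [0.568, 0.0102, 0.1933]
ee_rot: [[-0.163, -0.844, 0.511], [-0.986, 0.125, -0.107], [0.026, -0.521, -0.853]]
wrist_force: [0.7, 0.6, -1.3]
gripper_width: 0.206
gripper_force: 30.0
```

```bash
python3 st.py
```

```text
14.85 rel [ -1.5 -15.4  -5.6] F(up,y,n) -0.3 0.7 -1.4 [ 14.4   4.8 -51.   68.1 -14.4 -87.4] 1.0 29.999780114740133 0.20612244505001556
to standoff ([-16.3, 3.6, -31.3], [0.0285, 0.0081, -0.0202])
tool-axis of ry,up,n: [[-0.999, 0.022, -0.044], [-0.016, -0.993, -0.115], [0.046, 0.115, -0.992]]
```

>>> {"method": "move_arm", "body": {"series": [{"grip": 0, "xyz": [0, -0.1, 1], "angular": [0, 0, 0]}, {"grip": 0, "xyz": [-0.1, -0.2, 2], "angular": [0, 0, 0]}, {"grip": 0, "xyz": [-0.1, -0.3, 3], "angular": [0, 0, 0]}, {"grip": 0, "xyz": [-0.2, -0.5, 4], "angular": [0, 0, 0]}, {"grip": 0, "xyz": [-0.2, -0.5, 4], "angular": [0, 0, 0]}]}}

```text
time_s: 15.35
tcp_pos: [0.5705, 0.01, 0.1904]
ee_rot: [[-0.163, -0.844, 0.511], [-0.986, 0.125, -0.107], [0.026, -0.522, -0.853]]
wrist_force: [-2.4, 1.4, 3.3]
gripper_width: 0.206
gripper_force: 30.0
```

>>> {"method": "move_arm", "body": {"series": [{"grip": 0, "xyz": [0, -0.1, 1], "angular": [0, 0, 0]}, {"grip": 0, "xyz": [-0.1, -0.2, 2], "angular": [0, 0, 0]}, {"grip": 0, "xyz": [-0.1, -0.2, 2], "angular": [0, 0, 0]}]}}

```text
time_s: 15.65
tcp_pos: [0.5718, 0.0099, 0.1887]
ee_rot: [[-0.163, -0.844, 0.511], [-0.986, 0.125, -0.107], [0.026, -0.521, -0.853]]
wrist_force: [-2.3, -0.9, 3.4]
gripper_width: 0.208
gripper_force: 30.0
```

```bash
python3 st.py
```

```text
15.65 rel [ -1.3 -15.2 -11.5] F(up,y,n) 0.4 -1.2 4.1 [ 12.8   5.5 -51.2  71.9 -13.3 -89.9] 0.0 30.000659110955894 0.20781411120195664
to standoff ([-15.8, 4.4, -37.2], [0.0284, 0.008, -0.0201])
tool-axis of ry,up,n: [[-0.999, 0.021, -0.044], [-0.016, -0.993, -0.115], [0.046, 0.114, -0.992]]
```

Latch moving at about 4–5 N. I'll continue to the stop in small steps.

>>> {"method": "move_arm", "body": {"series": [{"grip": 0, "xyz": [0, -0.1, 1], "angular": [0, 0, 0]}, {"grip": 0, "xyz": [-0.1, -0.2, 1.5], "angular": [0, 0, 0]}, {"grip": 0, "xyz": [-0.1, -0.2, 1.5], "angular": [0, 0, 0]}]}}

```text
time_s: 15.95
tcp_pos: [0.5728, 0.0099, 0.1876]
ee_rot: [[-0.163, -0.844, 0.511], [-0.986, 0.125, -0.107], [0.026, -0.522, -0.853]]
wrist_force: [-2.7, -0.8, 3.9]
gripper_width: 0.2
gripper_force: 30.0
```

>>> {"method": "move_arm", "body": {"series": [{"grip": 0, "xyz": [0, -0.1, 0.7], "angular": [0, 0, 0]}, {"grip": 0, "xyz": [0, -0.1, 0.7], "angular": [0, 0, 0]}]}}

```text
time_s: 16.15
tcp_pos: [0.5731, 0.0099, 0.1874]
ee_rot: [[-0.162, -0.844, 0.512], [-0.986, 0.125, -0.107], [0.026, -0.522, -0.853]]
wrist_force: [-6.1, 0.3, 7.1]
gripper_width: 0.209
gripper_force: 30.0
```

>>> {"method": "move_arm", "body": {"series": [{"grip": 0, "xyz": [0, -0.1, 0.7], "angular": [0, 0, 0]}, {"grip": 0, "xyz": [0, -0.1, 0.7], "angular": [0, 0, 0]}]}}

```text
time_s: 16.35
tcp_pos: [0.5735, 0.0099, 0.1874]
ee_rot: [[-0.162, -0.843, 0.512], [-0.986, 0.125, -0.107], [0.026, -0.523, -0.852]]
wrist_force: [-9.6, 0.8, 10.6]
gripper_width: 0.202
gripper_force: 30.0
```

```bash
python3 st.py
```

```text
16.35 rel [ -0.7 -15.  -13.6] F(up,y,n) -1.1 -0.4 14.3 [ 12.    5.7 -51.4  73.9 -12.7 -91.3] 0.0 30.002560780121712 0.20157506055582156
to standoff ([-15.6, 5.1, -39.1], [0.0268, 0.0086, -0.02])
tool-axis of ry,up,n: [[-0.999, 0.021, -0.043], [-0.016, -0.993, -0.114], [0.046, 0.113, -0.993]]
```

The stop is reached: 14 N at 11 mm below the floor contact, which is exactly the expected 5 + 6 mm. I'll withdraw.

>>> {"method": "move_arm", "body": {"series": [{"grip": 0, "xyz": [0.2, 0.5, -5], "angular": [0, 0, 0]}, {"grip": 0, "xyz": [0.7, 1.7, -15], "angular": [0, 0, 0]}, {"grip": 0, "xyz": [1.5, 4, -35], "angular": [0, 0, 0]}, {"grip": 0, "xyz": [3, 7, -60], "angular": [0, 0, 0]}, {"grip": 0, "xyz": [4.5, 11, -95], "angular": [0, 0, 0]}, {"grip": 0, "xyz": [4.5, 11, -95], "angular": [0, 0, 0]}, {"grip": 0, "xyz": [4.5, 11, -95], "angular": [0, 0, 0]}]}}

```text
time_s: 17.05
tcp_pos: [0.5151, 0.0177, 0.262]
ee_rot: [[-0.161, -0.844, 0.512], [-0.987, 0.124, -0.105], [0.025, -0.522, -0.853]]
wrist_force: [-0.3, 0.6, -0.4]
gripper_width: 0.209
gripper_force: 30.0
```

```bash
cat > back.py <<'E'
from ik import *; from station import r
g=pickle.load(open('grasp.pkl','rb')); s=r.sense(); print(s['time_s'],s['tcp_pos'],s['joints'].round(1),s['wrist_force'].round(1),s['gripper_width'])
Rd=g['ee_rot']
for z in(.325,.1348): print(delta([.4381,.3011,z],Rd,s))
print(ik(np.array([.4381,.3011,.325]),Rd,g['joints'])[0].round(1))
E
python3 back.py
```

```text
17.05 [0.51505633 0.01772449 0.26201082] [ 27.6  -5.  -45.8  41.  -30.2 -69. ] [-0.3  0.6 -0.4] 0.2090251196839916
([-265.6, 67.3, -122.9], [-0.5433, 0.1161, 0.5102])
([-270.4, 166.6, 39.3], [-0.5433, 0.1161, 0.5102])
[ 52.    9.4  -1.8  -0.  -78.6 -90.8]
```

>>> {"method": "move_arm", "body": {"series": [{"grip": 0, "xyz": [-22, 3, -30], "angular": [-0.05, 0.01, 0.05]}, {"grip": 0, "xyz": [-50, 10, -50], "angular": [-0.11, 0.02, 0.1]}, {"grip": 0, "xyz": [-85, 18, -65], "angular": [-0.18, 0.04, 0.17]}, {"grip": 0, "xyz": [-120, 28, -78], "angular": [-0.26, 0.06, 0.24]}, {"grip": 0, "xyz": [-155, 37, -90], "angular": [-0.34, 0.07, 0.32]}, {"grip": 0, "xyz": [-190, 47, -102], "angular": [-0.41, 0.09, 0.39]}, {"grip": 0, "xyz": [-222, 56, -112], "angular": [-0.48, 0.1, 0.45]}, {"grip": 0, "xyz": [-248, 62, -119], "angular": [-0.52, 0.11, 0.49]}, {"grip": 0, "xyz": [-262, 66, -122], "angular": [-0.54, 0.116, 0.51]}, {"grip": 0, "xyz": [-265.6, 67.3, -123], "angular": [-0.543, 0.116, 0.51]}]}}

```text
time_s: 18.05
tcp_pos: [0.4391, 0.3009, 0.3225]
ee_rot: [[-0.629, -0.778, -0.002], [-0.778, 0.629, -0.003], [0.003, -0.0, -1.0]]
wrist_force: [0.1, -0.3, -1.6]
gripper_width: 0.205
gripper_force: 30.0
```

>>> {"method": "move_arm", "body": {"series": [{"grip": 0, "xyz": [0, 0, 0], "angular": [0, 0, 0]}, {"grip": 0, "xyz": [0, 0, 0], "angular": [0, 0, 0]}, {"grip": 0, "xyz": [0, 0, 0], "angular": [0, 0, 0]}]}}

```text
time_s: 18.35
tcp_pos: [0.4384, 0.2994, 0.3249]
ee_rot: [[-0.628, -0.778, 0.001], [-0.778, 0.628, 0.0], [-0.001, -0.0, -1.0]]
wrist_force: [0.0, 0.3, 0.0]
gripper_width: 0.204
gripper_force: 30.0
```

```bash
python3 back.py
python3 - <<'E'
from ik import *; from station import r
s=r.sense(); print(s['ee_rot'].round(4)); t=[]
tp=s['tcp_pos']+s['ee_rot'][:,2]*L; hole=np.array([.4378,.3022,.085])
for k in('scene','top'):
    d=r.capture(k); q=proj(d,[tp,hole,s['tcp_pos']]); x,y=(q[:2].mean(0)-[32,24]).astype(int); print(k,x,y,((q-[x,y])*6.25).round(0).tolist()); t.append(cv2.resize(d['img'][y:y+48,x:x+64],(400,300),interpolation=cv2.INTER_NEAREST))
cv2.imwrite('pics/ret.png',np.hstack(t)[:,:,::-1])
E
```

```text
18.35 [0.43838168 0.29935044 0.32488074] [ 51.9   9.4  -1.9   0.  -78.7 -90.8] [0.  0.3 0. ] 0.20410771109890313
([-1.2, 1.3, -0.1], [-0.0007, -0.0013, -0.0019])
([-1.1, 1.4, 190.1], [-0.0007, -0.0013, -0.0019])
[ 52.    9.4  -1.8  -0.  -78.6 -90.8]
[[-6.285e-01 -7.778e-01  7.000e-04]
 [-7.778e-01  6.285e-01  3.000e-04]
 [-7.000e-04 -4.000e-04 -1.000e+00]]
scene 330 176 [[239.0, 26.0], [172.0, 282.0], [334.0, -294.0]]
top 121 185 [[178.0, 142.0], [231.0, 166.0], [106.0, 114.0]]
```

View pics/ret.png

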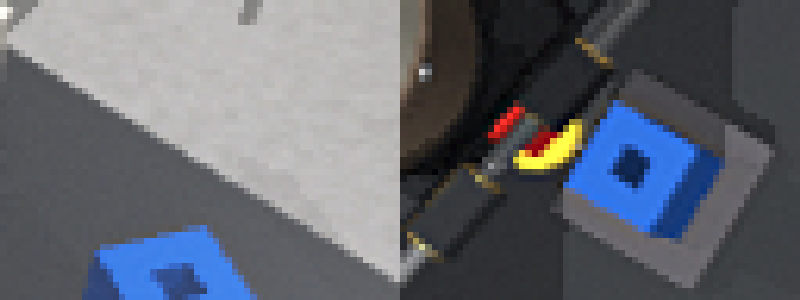

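The hole shows at (180,280) in the scene tile and (631,167) in the top tile. The pin tip is at (248,22), and the tip-to-hole offset matches the prediction. I'll lower it.

>>> {"method": "move_arm", "body": {"series": [{"grip": 0, "xyz": [-1.1, 1.4, 30], "angular": [0, 0, 0]}, {"grip": 0, "xyz": [-1.1, 1.4, 65], "angular": [0, 0, 0]}, {"grip": 0, "xyz": [-1.1, 1.4, 95], "angular": [0, 0, 0]}, {"grip": 0, "xyz": [-1.1, 1.4, 110], "angular": [0, 0, 0]}, {"grip": 0, "xyz": [-1.1, 1.4, 122], "angular": [0, 0, 0]}, {"grip": 0, "xyz": [-1.1, 1.4, 135], "angular": [0, 0, 0]}, {"grip": 0, "xyz": [-1.1, 1.4, 150], "angular": [0, 0, 0]}, {"grip": 0, "xyz": [-1.1, 1.4, 165], "angular": [0, 0, 0]}, {"grip": 0, "xyz": [-1.1, 1.4, 175], "angular": [0, 0, 0]}, {"grip": 0, "xyz": [-1.1, 1.4, 182], "angular": [0, 0, 0]}]}}

```text
time_s: 19.45
tcp_pos: [0.4383, 0.3023, 0.1425]
ee_rot: [[-0.628, -0.778, 0.001], [-0.778, 0.628, 0.001], [-0.001, -0.0, -1.0]]
wrist_force: [0.4, 0.4, 0.2]
gripper_width: 0.203
gripper_force: 30.0
```

>>> {"method": "move_arm", "body": {"series": [{"grip": 0, "xyz": [0, 0, 3], "angular": [0, 0, 0]}, {"grip": 0, "xyz": [0, 0, 6], "angular": [0, 0, 0]}, {"grip": 0, "xyz": [0, 0, 6], "angular": [0, 0, 0]}]}}

```text
time_s: 19.75
tcp_pos: [0.4383, 0.3024, 0.1369]
ee_rot: [[-0.628, -0.778, 0.001], [-0.778, 0.628, 0.001], [-0.001, 0.0, -1.0]]
wrist_force: [-0.4, -0.1, -1.2]
gripper_width: 0.201
gripper_force: 30.0
```

```bash
python3 back.py
```

```text
19.75 [0.43828129 0.30238077 0.1368716 ] [ 52.1  17.5 -19.2  -0.  -53.3 -91. ] [-0.4 -0.1 -1.2] 0.20124325183536293
([0.9, -0.6, -188.1], [-0.0003, -0.001, -0.0013])
([1.1, -0.7, 2.1], [-0.0003, -0.001, -0.0013])
[ 52.    9.4  -1.8  -0.  -78.6 -90.8]
```

>>> {"method": "move_arm", "body": {"series": [{"grip": 0, "xyz": [1, -0.6, 1], "angular": [0, 0, 0]}, {"grip": 0, "xyz": [1, -0.6, 2.2], "angular": [0, 0, 0]}, {"grip": 0, "xyz": [1, -0.6, 2.2], "angular": [0, 0, 0]}]}}

```text
time_s: 20.05
tcp_pos: [0.4382, 0.3012, 0.1348]
ee_rot: [[-0.628, -0.778, 0.001], [-0.778, 0.628, 0.001], [-0.001, -0.0, -1.0]]
wrist_force: [-0.6, -0.4, -0.1]
gripper_width: 0.205
gripper_force: 30.0
```

>>> {"method": "move_arm", "body": {"series": [{"grip": 0.25, "xyz": [0, 0, 0], "angular": [0, 0, 0]}, {"grip": 0.3, "xyz": [0, 0, 0], "angular": [0, 0, 0]}, {"grip": 0.5, "xyz": [0, 0, 0], "angular": [0, 0, 0]}, {"grip": 0.6, "xyz": [0, 0, 0], "angular": [0, 0, 0]}, {"grip": 0.6, "xyz": [0, 0, 0], "angular": [0, 0, 0]}, {"grip": 0.6, "xyz": [0, 0, 0], "angular": [0, 0, 0]}]}}

```text
time_s: 20.65
tcp_pos: [0.438, 0.3012, 0.1346]
ee_rot: [[-0.628, -0.778, 0.0], [-0.778, 0.628, 0.001], [-0.001, 0.0, -1.0]]
wrist_force: [-0.3, 0.1, 0.6]
gripper_width: 0.559
gripper_force: 0.0
```

>>> {"method": "move_arm", "body": {"series": [{"grip": 0.6, "xyz": [0, 0, -10], "angular": [0, 0, 0]}, {"grip": 0.6, "xyz": [0, 0, -30], "angular": [0, 0, 0]}, {"grip": 0.6, "xyz": [0, 0, -60], "angular": [0, 0, 0]}, {"grip": 0.6, "xyz": [0, 0, -100], "angular": [0, 0, 0]}, {"grip": 0.6, "xyz": [0, 0, -145], "angular": [0, 0, 0]}, {"grip": 0.6, "xyz": [0, 0, -165], "angular": [0, 0, 0]}, {"grip": 0.6, "xyz": [0, 0, -165], "angular": [0, 0, 0]}, {"grip": 0.6, "xyz": [0, 0, -165], "angular": [0, 0, 0]}, {"grip": 0.6, "xyz": [0, 0, -165], "angular": [0, 0, 0]}]}}

```text
time_s: 21.55
tcp_pos: [0.4373, 0.3005, 0.2983]
ee_rot: [[-0.628, -0.778, -0.002], [-0.778, 0.628, -0.001], [0.002, 0.001, -1.0]]
wrist_force: [0.9, -0.3, 0.5]
gripper_width: 0.598
gripper_force: 0.0
```

Run:
```python
from ik import *; from station import r
s=r.sense(); print(s['time_s'],s['tcp_pos'],s['wrist_force'].round(1),s['gripper_force'],s['gripper_width'])
a=r.capture('scene'); b=r.capture('wrist')
p=a['img']; 
m_=mask(p,(22,120,120),(35,255,255)); m_[:185]=0;m_[270:]=0;m_[:,:325]=0;m_[:,390:]=0
k,l,st,c=cv2.connectedComponentsWithStats(m_); print([(st[i].tolist(),c[i].round(2).tolist()) for i in range(1,k) if st[i][4]>3])
cv2.imwrite('pics/end.png',np.hstack([cv2.resize(p[170:270,310:410],(400,400)),cv2.resize(b['img'][90:230,180:320],(400,400))])[:,:,::-1])
```

```text
21.55 [0.43734525 0.30053338 0.2982862 ] [ 0.9 -0.3  0.5] 0.0 0.5982710973117298
[([363, 192, 6, 6, 29], [365.45, 194.52]), ([351, 215, 15, 11, 62], [357.34, 221.73])]
```

View pics/end.png

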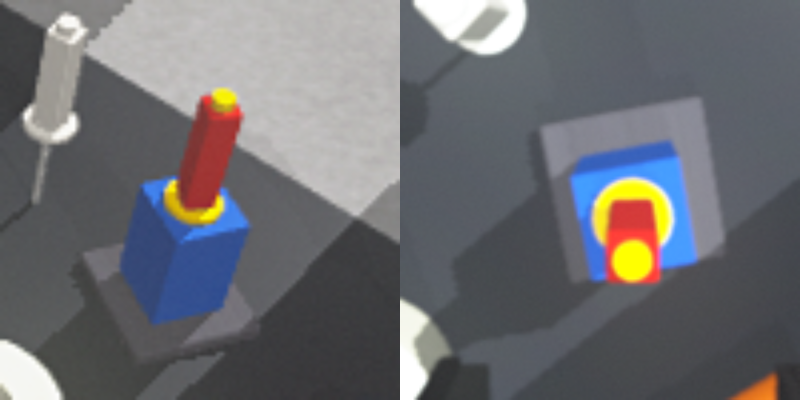

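The probe stands upright in the stand with its collar down at (193,203) in the left tile and its cap at (223,99). The cap centroid is within a pixel of where it started. I'll hand the job in.

```bash
python3 -c "
from station import r; print(r.finish_job())"
```

```text
the job is handed in; nothing more can be done
None
```

I found the hidden hole about 15 mm to the -y side of the groove's middle and pushed the latch to its hard stop. The probe is back upright in its stand with the collar down and the gripper clear, and I handed the job in at about 21.6 s; no verdict came back.

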